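Stamp a sample-jar lid with a struck marking stamp

ROBOT

A 6-joint arm with a two-finger parallel gripper is mounted at the origin on the work surface. World frame = base frame: x ahead of the robot, y to its left, z up, the work surface at z = 0. Lengths are in m, angles in rad, forces in N, time in s.
With the tool pointing down it reaches from about 0.35 to 0.875 m from the base axis. Payload 4.2 kg.
Tool frame: the origin (TCP) lies midway between the tips of the shut fingers; the grasp point (between the pads) lies 19 mm behind it (env.grasp_offset is the z of the grasp point in the tool frame, in m); z points along the fingers, y is the line along which they close (so a half turn about z gives the same grasp; the last joint's range is limited). The gripper opens to 87 mm and grips with 3 to 60 N. Pads are 19 mm wide; open, the fingers measure 117 mm over their backs; the gripper's body (75 mm by 190 mm) begins 51 mm behind the grasp point.
Start: joints at [-0.996, 0.385, 0.008, 0, -1.194, -0.259], TCP at [0.194, -0.594, 0.223] pointing down, gripper open.
Joint ranges: [-3.14, 3.14], [-1.21, 2.06], [-1.07, 1.41], [-3.16, 2.05], [-2.99, -0.16], [-3.1, 3.1]. Speed limits (rad/s): [2.79, 2.79, 3.14, 3.14, 3.14, 3.14].

INTERFACE

Orientations are given as a 3x3 rotation matrix whose columns are the frame's x, y, z axes.
In Python, from workcell import get_obs, camera, camera_info, ticket, env gives the robot as it stands.
- The arm moves only by the tool jog_arm, never from a script. Its argument "moves" is a list of rows, each an object of numbers: "hand": the gripper's target within -1 to 1 (fully open at 1, half-way at 0, shut at -1); "x", "y", "z": the shift along the tool's x, y, z in mm; "rx", "ry", "rz": the turn, a rotation vector about the tool's x, y, z in rad. A call has 1 to 5 rows; each row shifts and turns the commanded pose from where the row before left it, along the tool's axes as they then stand; what a row does not reach is not made up. A row lasts 1/8 s, in which the tool goes at most 62.5 mm and 10.7 degrees, less where a joint would pass 70% of its speed; a pose out of reach is approached as far as the arm can. A call is refused whole if a number of a shift passes 62.5 or a number of a turn 0.188, either way. A call with a gripper value outside its range is refused whole. The fingers move at their own pace and stop on an object; "squeeze" is the grip in N (left out, the last holds). Time passes only in rows, so rows that do not move let the fingers close. It gives the time, the measured TCP pose, the force, the opening and the grip force at its end, in the units of the state.
- get_obs(): the state, without advancing time (a new reading comes with each control period).
- camera(name): name is "scene" or "top" or "wrist"; returns (picture, depth): 420x560x3 uint8, red, green, blue; 420x560 float32, m along the optical axis (not along the pixel's ray), 0 where there is no reading.
- camera_info(name): a dict with "K" (3x3 intrinsics, pixels), "extrinsics" (4x4, takes a point from camera to world coordinates). Camera axes: x right, y down, z forward; pixel columns grow to the right and rows downward; lengths in m; the calibration is good to about 2 mm. A picture is of the moment at which its call begins: read the wrist's pose just before it. camera_info takes no time and is no camera call; for the wrist camera it gives the pose at the moment of the call.
- ticket.sign_off(): hands the job in; it is judged then, once.
The state is a dict: "clock": time; "qpos": joint angles; "qvel": joint speeds; "joint_efforts": joint torques, N m; "ee_pos": TCP position; "tcp_rot": TCP orientation; "wrist_force": force on the tool from outside, world axes, zero at the start; "wrist_torque": the same for the moment, N m; "finger_gap": opening from 0.0 (shut) to 1.0 (fully open); "grasp_force": force on a finger pad.
Only numpy, scipy, OpenCV 4.12 (cv2) and the standard library are available. Lean on these libraries where they do the work, as an engineer would, in place of code of your own. Each camera call takes 0.05 s, during which the arm holds its last target. There are 200 camera calls.

TASK

Push the sled of the sloping stamping stand fully home against its end stop, so that the lid lies under the stamp; then take the mallet and knock the sprung stamp down to the bottom of its stroke with a brisk blow, mallet face square to the slanted cap. Hit the stamp with the mallet only, let it spring back up, and stand the mallet back on its face, wholly on the round rubber pad; the sled must still be home, and the lids, bottle and vial around must be left where they stand.

Things in the scene. Friction and masses are not known exactly. Their poses are not given: they have to be found in the camera images.
- stand: fixed grey stamping stand, foot 170 x 260 mm; origin: centre of the foot on the table, z up. Its bed slopes 30 deg, low edge at -x (robot side); bed normal here (-0.5, 0, 0.866). The sled runs along its +y to a 22 mm high end stop. A 56 mm wide grey arm from the high (+x) edge, over the bed near its +y end, guides the stamp
- sled (a joint): travel of the aluminium sled (80 x 145 mm, carrying a teal lid 68 mm across, 24 mm above the bed) along the stand's +y: 0 = fully out, 0.070 m = home against the end stop with the lid under the stamp. Starts partly out; stays where it is left (about 4 N of friction)
- knob_top (a point): centre of the top of the sled's upright black knob (24 mm across, 30 mm high on a thinner 14 mm stem; top 60 mm off the bed, 50 mm above the sled's face), 95 mm outside the lid's centre, 15 mm inside the sled's outer (-y) end; moves with the sled. z: along the knob, off the bed, 30 deg from vertical; y: the sled's travel towards home
- stamp (a joint): stroke of the sprung stamp: 0 = up, 0.022 m = bottomed. Moves along the bed normal; spring 5 N at the top, 11 N at the bottom; returns by itself
- cap (a point): round steel strike cap on top of the stamp, 44 mm across, 15 mm thick. Origin: centre of its top face, about 162 mm above the table; z: stroke axis, out of the cap, 30 deg from vertical towards the stand's -x; moves with the stamp (down = -z). The guiding arm's upper face lies 39 mm below the origin along the stroke
- mallet: soft-faced mallet, about 0.26 kg, standing on one face: head 50 mm across, 76 mm high, white faces, steel middle; pale wood handle, 22 mm wide, 26 mm high, level, centre line 38 mm above the lower face, reaching out to 140 mm from the head's axis. Origin: centre of the lower (striking) face; z: head axis, up; handle along -x
- pad: fixed round black rubber pad, 140 mm across, 4 mm thick, on the table; origin: centre of its underside. The mallet stands on it at the start, near its middle
- spare_lid: loose teal screw lid, flat disc 84 mm across, 17 mm high; bystander. Origin: centre of its underside
- lid_stack: two teal screw lids stacked, 86 mm across, 34 mm high; bystander, in front of the stand's low edge (nearer the robot). Origin: centre of its underside
- reagent_bottle: small amber bottle with white cap, 44 mm across, 70 mm high, standing; bystander just beyond the mallet's pad. Origin: centre of its underside
- vial: small glass vial with teal cap, 28 mm across, 50 mm high, standing; bystander. Origin: centre of its underside
There are look-alikes about, which are no part of the job. Leave any purple look-alike of the mallet alone. Of the things that look like the pad, take the one that is farthest to the robot's right at the start.

How it is judged:
On the way, in this order (a step that is already met when the one before it is completed fails the run):
1. the sled is pushed home against its end stop (within 4 mm) (value of joint sled above 0.066 m), for 0.2 s.
2. with the sled home, the mallet knocks the stamp downwards at over 0.04 m/s (early in the stroke, 2 to 14 mm), mallet's head axis within 0.21 rad of the stroke axis (value of joint stamp between 0.002 and 0.014 m and velocity of joint stamp above 0.04 m/s and contact force between mallet and stamp above 0.3 N and angle between the z axis of mallet and the z axis of cap, either way round below 0.21 rad and value of joint sled above 0.066 m).
3. the mallet, still square to it within 0.21 rad, has driven the stamp down to within 5 mm of the bottom of its 22 mm stroke (value of joint stamp above 0.017 m and contact force between mallet and stamp above 0.3 N and angle between the z axis of mallet and the z axis of cap, either way round below 0.21 rad and value of joint sled above 0.066 m).
At the end, for the whole second after the job is handed in: sled home within 4 mm, stamp sprung back up (within 4 mm), mallet released and at rest, standing upright (within 0.1 rad) on its face with the face wholly on the pad (head axis within 45 mm of the pad's centre) (value of joint sled above 0.066 m and value of joint stamp below 0.004 m and horizontal distance between mallet and pad below 0.045 m and angle between mallet's own z axis and vertical below 0.1 rad and height (world z) of mallet below 0.008 m and linear speed of mallet below 0.03 m/s); the robot touches nothing.
It fails at once if the stamp is pressed more than 8 mm before the sled is home (value of joint stamp above 0.008 m and value of joint sled below 0.064 m).
It fails at once if the stamp's cap is pushed by the gripper or the arm (over 3 N) instead of the mallet (contact force between any of the fingers, the arm and stamp above 3 N).
It fails at once if a lid, the stack of lids, the bottle or the vial is shifted more than 20 mm or tipped (distance of any of spare_lid, lid_stack, reagent_bottle, vial from where it was at the start of the episode above 0.02 m or angle between any of spare_lid, lid_stack, reagent_bottle, vial's own z axis and vertical above 0.4 rad).
It also fails if it takes over 59 s, if anything falls off the work surface, if the arm or the gripper's body presses on something with over 40 N, if the wrist force passes 120 N, or if a joint passes its speed limit or range.

## Working session

There is one attempt and no reset: what is moved stays moved. The work goes in short steps, Python scripts to look and compute and a tool call to move; the robot and the scene stay as the last step left them, time stands still between calls to the robot, and variables do not carry over. Pictures are saved under pics/ and viewed, at most 13 in all, crops included, and the job is handed in when it is done.

Besides the shell and the picture viewer there is one more tool, called after "Request:" as name([rows], argument=value, ...), one row to a line, values as JSON. jog_arm: Moves the arm, as the interface text tells. Its arguments: {"type":"object","properties":{"moves":{"type":"array","items":{"type":"object","properties":{"hand":{"type":"number"},"x":{"type":"number"},"y":{"type":"number"},"z":{"type":"number"},"rx":{"type":"number"},"ry":{"type":"number"},"rz":{"type":"number"}}}},"squeeze":{"type":"number"}},"required":["moves"]}

```bash
mkdir -p pics; ls; cat > h.py <<'E'
import numpy as np, cv2
from workcell import get_obs, camera, camera_info, ticket, env
def save(n,im): cv2.imwrite('pics/'+n+'.png',im[:,:,::-1])
def cloud(name,d):
    i=camera_info(name);K=i['K'];T=np.array(i['extrinsics'])
    v,u=np.mgrid[0:d.shape[0],0:d.shape[1]]
    p=np.stack([(u-K[0][2])/K[0][0]*d,(v-K[1][2])/K[1][1]*d,d],-1)
    return p@T[:3,:3].T+T[:3,3]
E
python3 - <<'E'
from h import *
for n in('scene','top'):
    im,d=camera(n);save(n,im);np.savez(''+n,im=im,d=d,P=cloud(n,d))
    print(n,camera_info(n)['extrinsics'])
print(get_obs(),env.grasp_offset)
E
```

```text
pics
scene [[ 0.87008836  0.36864242 -0.32718344  0.92865554]
 [ 0.49269326 -0.6314557   0.59876293 -0.76564354]
 [ 0.01412757 -0.68217773 -0.7310499   1.00489275]
 [ 0.          0.          0.          1.        ]]
top [[ 0.01161986 -0.98462441  0.17429789  0.3293349 ]
 [-0.9999084  -0.01023179  0.00886027 -0.04415472]
 [-0.00694065 -0.17438488 -0.98465311  1.21833824]
 [ 0.          0.          0.          1.        ]]
{'clock': 0.1, 'qpos': array([-9.96376665e-01,  3.85487015e-01,  6.77128552e-03, -4.35537550e-04,
       -1.19400411e+00, -2.58602687e-01]), 'qvel': array([ 0.00100385, -0.00136055,  0.00199962,  0.00018761,  0.00213514,
       -0.00053396]), 'joint_efforts': array([-1.23853724e-04, -3.91691279e+01,  1.87936199e+01,  4.23183650e+00,
        1.34538417e-02, -8.27317172e-05]), 'ee_pos': array([ 0.19397228, -0.59357409,  0.22156791]), 'tcp_rot': array([[-9.50592796e-01, -3.10439752e-01, -7.05128063e-04],
       [-3.10440536e-01,  9.50591030e-01,  1.83481951e-03],
       [ 1.00687500e-04,  1.96306654e-03, -9.99998068e-01]]), 'wrist_force': array([-0.05220102, -0.02454449, -0.27582772]), 'wrist_torque': array([-0.02735473,  0.01093384,  0.0243567 ]), 'grasp_force': 0.0, 'finger_gap': 0.9983028132655124} -0.0187
```

View pics/scene.png

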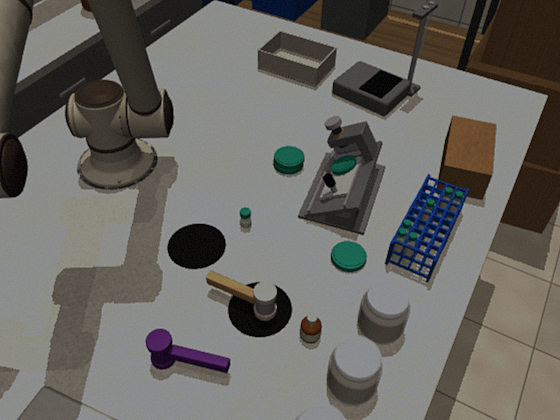

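View pics/top.png

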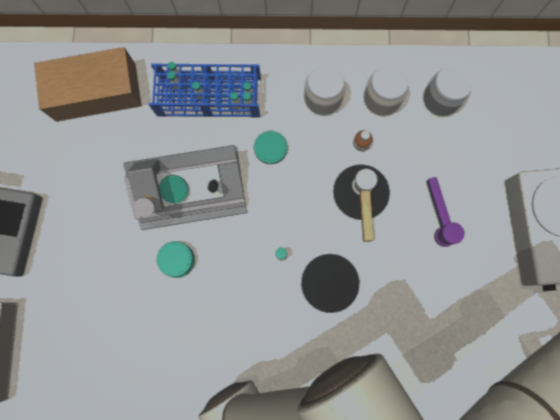

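The top view shows the pads at (361,192), carrying the mallet, and at (330,283). The one at (361,192) is farther right, so I take that. The wooden mallet's head is at (366,181), with the purple look-alike at (452,233). The stand's knob is at (213,186) and its cap at (144,208). Bystanders are the spare lid (270,147), stack (175,259), vial (281,254) and bottle (364,138).

```bash
python3 - <<'E'
from h import *
np.set_printoptions(precision=4,suppress=True)
z=np.load('top.npz');im,d,P=z['im'],z['d'],z['P']
hsv=cv2.cvtColor(im,cv2.COLOR_RGB2HSV)
def comps(m,box,name,n=3,amin=30):
    M=np.zeros(m.shape,np.uint8);x0,y0,x1,y1=box;M[y0:y1,x0:x1]=m[y0:y1,x0:x1]
    k,l,s,c=cv2.connectedComponentsWithStats(M)
    for i in sorted(range(1,k),key=lambda i:-s[i,4])[:n]:
        if s[i,4]<amin: continue
        q=P[(l==i)&(d>0)];print(name,s[i],c[i],'med',np.median(q,0),'min',np.percentile(q,3,0),'max',np.percentile(q,97,0))
teal=(hsv[:,:,0]>75)&(hsv[:,:,0]<95)&(hsv[:,:,1]>120)
comps(teal,(120,120,320,300),'teal',6)
comps(im.max(2)<40,(195,170,235,205),'knob')
comps(im.max(2)<40,(320,150,400,230),'pad')
wood=(hsv[:,:,0]>10)&(hsv[:,:,0]<30)&(hsv[:,:,1]>60)&(im.max(2)>100)
comps(wood,(340,160,400,250),'wood')
m=wood.copy();m[:160]=0;m[250:]=0;m[:,:340]=0;m[:,400:]=0
m&=P[:,:,2]>.045;q=P[m];c=q[:,:2].mean(0);u=np.linalg.svd(q[:,:2]-c)[2][0];print('handle',c,u,np.median(q[:,2]))
comps((P[:,:,2]>.065)&(P[:,:,2]<.1),(345,160,385,200),'head')
comps((P[:,:,2]>.14)&(P[:,:,2]<.2),(115,150,175,235),'cap')
# bed plane: points of knob zone
comps((P[:,:,2]>.02),(120,140,255,235),'stand')
big=cv2.resize(im[130:245,110:260],None,fx=3,fy=3,interpolation=2)
b2=cv2.resize(im[150:250,330:400],None,fx=3.45,fy=3.45,interpolation=2)
big=big[:345];b2=b2[:345];save('crop',np.hstack([big,b2]))
for (u,v) in[(213,186),(205,190),(174,188),(144,208),(146,178),(235,155),(243,205)]:print((u,v),P[v,u])
E
```

```text
teal [158 242  34  35 925] [174.6422 258.7157] med [0.4137 0.2298 0.0365] min [0.3806 0.1958 0.0318] max [0.4487 0.2648 0.0405]
teal [255 132  31  31 776] [270.1495 146.9691] med [0.6928 0.0121 0.0192] min [ 0.6592 -0.0221  0.0143] max [0.728  0.0448 0.0235]
teal [160 176  27  26 548] [173.3558 188.6442] med [0.5726 0.2311 0.0787] min [0.5487 0.205  0.0642] max [0.5968 0.2571 0.0924]
teal [277 249   9   9  69] [281. 253.] med [ 0.429  -0.0193  0.0522] min [ 0.4197 -0.0285  0.0473] max [ 0.4383 -0.01    0.0557]
wood [360 190  13  51 495] [366.396  214.7111] med [ 0.5214 -0.217   0.0563] min [ 0.4636 -0.234   0.0077] max [ 0.5756 -0.2055  0.0609]
handle [ 0.519  -0.2168] [-0.9984 -0.0559] 0.05644203675892534
head [355 169  22  22 378] [365.2963 179.3571] med [ 0.5987 -0.2117  0.0816] min [ 0.5771 -0.2343  0.0741] max [ 0.6213 -0.1907  0.0857]
cap [ 127  164   31   53 1119] [142.8177 188.0715] med [0.5625 0.2769 0.1584] min [0.5018 0.2541 0.1407] max [0.605  0.308  0.1731]
stand [ 123  145  122   78 6940] [183.7354 183.2334] med [0.5821 0.2097 0.0818] min [0.512  0.0891 0.0234] max [0.6576 0.3261 0.1663]
(213, 186) [0.5724 0.1343 0.1127]
(205, 190) [0.575  0.1619 0.0561]
(174, 188) [0.5746 0.2303 0.0771]
(144, 208) [0.5122 0.2717 0.1619]
(146, 178) [0.5781 0.2718 0.1607]
(235, 155) [0.6535 0.0905 0.0828]
(243, 205) [0.5464 0.0748 0.0208]
```

View pics/crop.png

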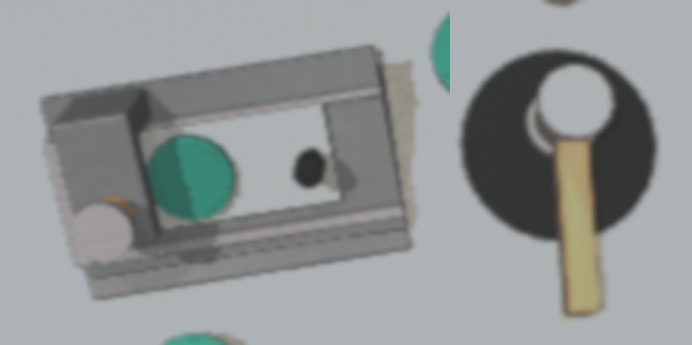

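The crop confirms the wooden mallet on the rightmost pad, head away from the robot. The cap is at the left front of the stand, and the black knob stands upright on the white sled.

```bash
python3 - <<'E'
from h import *
np.set_printoptions(precision=4,suppress=True)
z=np.load('top.npz');im,d,P=z['im'],z['d'],z['P']
v,u=np.mgrid[0:420,0:560]
b=im.min(2).astype(int);
sl=(u>175)&(u<230)&(v>150)&(v<215)&(b>150)&(P[:,:,2]>.03)&(P[:,:,2]<.11)
q=P[sl];c=q.mean(0);n=np.linalg.svd(q-c,full_matrices=False)[2][2];n*=np.sign(n[2])
print(len(q),c,'n',n,'yaw',np.degrees(np.arctan2(-n[1],-n[0])))
m=(u>195)&(u<235)&(v>170)&(v<205)&(im.max(2)<60)&(P[:,:,2]>.095);q=P[m];print('knob',len(q),q.mean(0),q.min(0),q.max(0))
print(np.c_[v[m],u[m],P[m]*1000][::3].round())
m=(u>130)&(u<158)&(v>193)&(v<222)&(P[:,:,2]>.14);q=P[m];print('cap',len(q),q.mean(0))
sub=(P[200:220:3,130:160:3,2]*1000).round();print(sub);print(b[200:220:3,130:160:3])
pm=(im.max(2)<60)&(v>155)&(v<225)&(u>325)&(u<395)&(P[:,:,2]<.012)
i=camera_info('top');K=np.array(i['K']);T=np.array(i['extrinsics'])
def ray(uv,h):
    r=T[:3,:3]@np.linalg.inv(K)@[*uv,1];return T[:3,3]+r*(h-T[2,3])/r[2]
cn=cv2.findContours(pm.astype(np.uint8),0,1)[0];cn=max(cn,key=cv2.contourArea)
print('pad',cv2.minEnclosingCircle(cn),ray(cv2.minEnclosingCircle(cn)[0],.004))
for nme in['top']:
  hd=(b>140)&(u>353)&(u<380)&(v>165)&(v<193)&(P[:,:,2]>.07);print('headtop',P[hd].mean(0), P[hd].min(0),P[hd].max(0))
E
```

```text
962 [0.5915 0.1718 0.0678] n [-0.4928 -0.0828  0.8662] yaw 9.543101430316447
knob 70 [0.5737 0.135  0.1089] [0.5627 0.1273 0.097 ] [0.5876 0.1437 0.1183]
[[181. 212. 587. 139. 101.]
 [181. 215. 588. 133.  97.]
 [182. 213. 582. 135. 112.]
 [182. 216. 585. 130.  97.]
 [183. 212. 579. 137. 113.]
 [183. 215. 579. 130. 113.]
 [184. 211. 577. 139. 114.]
 [184. 214. 577. 132. 112.]
 [184. 217. 580. 127. 100.]
 [185. 212. 575. 137. 110.]
 [185. 215. 575. 130. 110.]
 [186. 210. 571. 140. 118.]
 [186. 213. 572. 134. 113.]
 [186. 216. 573. 128. 112.]
 [187. 211. 570. 139. 111.]
 [187. 214. 570. 132. 111.]
 [188. 209. 568. 143. 113.]
 [188. 212. 568. 137. 111.]
 [188. 215. 569. 130. 108.]
 [189. 211. 567. 140. 106.]
 [189. 214. 567. 132. 108.]
 [190. 211. 564. 139. 108.]
 [190. 214. 564. 132. 109.]
 [191. 213. 563. 135. 104.]]
cap 389 [0.5153 0.2678 0.1794]
[[  72.   73.  174.  172.  174.  173.  173.  166.  131.  128.]
 [   2.   69.  175.  169.  169.  166.  168.  173.  158.  130.]
 [   2.  168. 1218.  170.  165.  163.  169.  165.  156.  124.]
 [  -2.   62.  164.  163.  168.  165.  165.  165.  151.  120.]
 [  -2.   60.  161.  159.  160.  159.  159.  159.   39.   40.]
 [   3.   -2.   51.  157.  158.  160.  154.   40.   39.   42.]
 [   2.   10.   39.   37.   24.   24.   26.   23.   22.   22.]]
[[152 143 129 157 156 155 147  89  77  90]
 [159 151 156 156 157 157 156 148  80  89]
 [170 152 157 156 155 154 154 153 101  85]
 [173 149 156 155 154 153 152 153 107  83]
 [173 159 153 156 155 155 155 150 103  90]
 [173 159 154 152 153 154 152 138 137 127]
 [174 171 143 131 117 119 113 114 113 112]]
pad ((360.3221435546875, 191.70681762695312), 26.32648277282715) [ 0.5857 -0.211   0.004 ]
headtop [ 0.5989 -0.213   0.0852] [ 0.3293 -0.2372  0.0745] [ 0.6243 -0.0442  1.2183]
```

```bash
cat >> h.py <<'E'
from scipy.spatial.transform import Rotation as Ro
np.set_printoptions(precision=4,suppress=True)
yw=np.radians(10);c,s=np.cos(yw),np.sin(yw)
n=np.array([-.5*c,-.5*s,.866]);ys=np.array([-s,c,0]);xs=np.cross(ys,n)
RA=np.c_[-xs,ys,-n]; RB=np.c_[-ys,-xs,-n]
def down(yaw): # tool down, tool y at yaw deg
    a=np.radians(yaw);y=np.array([np.cos(a),np.sin(a),0]);z=np.array([0,0,-1.]);return np.c_[np.cross(y,z),y,z]
def plan(p,R,N,p0=None,R0=None):
    o=get_obs();p0=o['ee_pos'] if p0 is None else p0;R0=o['tcp_rot'] if R0 is None else R0
    r=Ro.from_matrix(R0.T@R).as_rotvec()/N;dp=(np.array(p)-p0)/N*1000
    print('rot/row',r.round(4))
    for k in range(N): print((( R0@Ro.from_rotvec(r*k).as_matrix()).T@dp).round(1))
E
python3 -c "
from h import *
plan([.5,.02,.28],RB,15)"
```

```text
rot/row [ 0.0288 -0.0248 -0.093 ]
[-32.1  32.6  -3.8]
[-35.1  29.3  -3.9]
[-37.7  25.8  -3.8]
[-40.   22.1  -3.5]
[-42.   18.2  -3.1]
[-43.6  14.1  -2.5]
[-44.8  10.   -1.7]
[-45.5   5.7  -0.8]
[-45.9   1.5   0.2]
[-45.8  -2.8   1.4]
[-45.3  -7.    2.6]
[-44.3 -11.    4. ]
[-43.  -15.    5.5]
[-41.3 -18.7   7. ]
[-39.2 -22.2   8.6]
```

Request:
jog_arm([
  {"hand":-1,"x":-32,"y":33,"z":-4,"rx":0.029,"ry":-0.025,"rz":-0.093},
  {"x":-35,"y":29,"z":-4,"rx":0.029,"ry":-0.025,"rz":-0.093},
  {"x":-38,"y":26,"z":-4,"rx":0.029,"ry":-0.025,"rz":-0.093},
  {"x":-40,"y":22,"z":-4,"rx":0.029,"ry":-0.025,"rz":-0.093},
  {"x":-42,"y":18,"z":-3,"rx":0.029,"ry":-0.025,"rz":-0.093},
])

```text
invalid input
```

Request:
jog_arm([
  {"hand":-1,"x":-44,"y":14,"z":-2,"rx":0.029,"ry":-0.025,"rz":-0.093},
  {"x":-45,"y":10,"z":-2,"rx":0.029,"ry":-0.025,"rz":-0.093},
  {"x":-45,"y":6,"z":-1,"rx":0.029,"ry":-0.025,"rz":-0.093},
  {"x":-46,"y":1,"z":0,"rx":0.029,"ry":-0.025,"rz":-0.093},
  {"x":-46,"y":-3,"z":1,"rx":0.029,"ry":-0.025,"rz":-0.093},
])

```text
invalid input
```

Request:
jog_arm([
  {"hand":-1,"x":-45,"y":-7,"z":3,"rx":0.029,"ry":-0.025,"rz":-0.093},
  {"x":-44,"y":-11,"z":4,"rx":0.029,"ry":-0.025,"rz":-0.093},
  {"x":-43,"y":-15,"z":5,"rx":0.029,"ry":-0.025,"rz":-0.093},
  {"x":-41,"y":-19,"z":7,"rx":0.029,"ry":-0.025,"rz":-0.093},
  {"x":-39,"y":-22,"z":9,"rx":0.029,"ry":-0.025,"rz":-0.093},
])

```text
invalid input
```

```bash
python3 -c "
from h import *
im,d=camera('wrist');save('w1',im);np.savez('w1',im=im,d=d,P=cloud('wrist',d))
o=get_obs();print(o['clock'],o['ee_pos'],o['qpos'],o['wrist_force'],o['finger_gap'])
K=np.array([.572,.134,.112]);P0=K-.012*n-.047*ys
plan(P0+.1*n,RB,4);plan(P0,RB,4,P0+.1*n,RB)"
```

```text
0.15 [ 0.194  -0.5936  0.2217] [-0.9964  0.3853  0.0069 -0.0003 -1.194  -0.2586] [-1.0128 -0.0124  0.7255] 0.9995010774895724
rot/row [ 0.108  -0.0932 -0.3487]
[-133.8  133.5    8.6]
[-170.7   80.8   11.2]
[-186.8   19.6   22.6]
[-179.9  -41.6   41.1]
rot/row [ 0.  0. -0.]
[ 0. -0. 25.]
[ 0. -0. 25.]
[ 0. -0. 25.]
[ 0. -0. 25.]
```

View pics/w1.png

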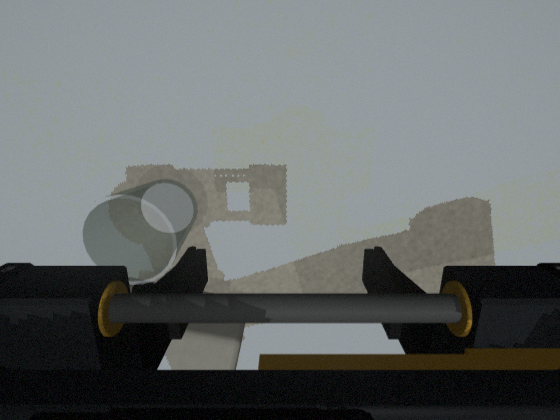

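The moves were refused, so this wrist view is still from the start pose: a jar and table shadows, with the fingers at (190,300) and (380,300). I'll resend with every key filled in.

Request:
jog_arm([
  {"hand":-1,"x":-32,"y":33,"z":-4,"rx":0.029,"ry":-0.025,"rz":-0.093},
  {"hand":-1,"x":-35,"y":29,"z":-4,"rx":0.029,"ry":-0.025,"rz":-0.093},
  {"hand":-1,"x":-38,"y":26,"z":-4,"rx":0.029,"ry":-0.025,"rz":-0.093},
  {"hand":-1,"x":-40,"y":22,"z":-4,"rx":0.029,"ry":-0.025,"rz":-0.093},
  {"hand":-1,"x":-42,"y":18,"z":-3,"rx":0.029,"ry":-0.025,"rz":-0.093},
], squeeze=20)

```text
clock: 0.78
ee_pos: [0.2965, -0.3879, 0.2427]
tcp_rot: [[-0.699, -0.691, 0.181], [-0.709, 0.702, -0.057], [-0.087, -0.168, -0.982]]
wrist_force: [1.0, 0.1, -0.0]
finger_gap: 0.51
grasp_force: 0.0
```

Request:
jog_arm([
  {"hand":-1,"x":-44,"y":14,"z":-2,"rx":0.029,"ry":-0.025,"rz":-0.093},
  {"hand":-1,"x":-45,"y":10,"z":-2,"rx":0.029,"ry":-0.025,"rz":-0.093},
  {"hand":-1,"x":-45,"y":6,"z":-1,"rx":0.029,"ry":-0.025,"rz":-0.093},
  {"hand":-1,"x":-46,"y":1,"z":0,"rx":0.029,"ry":-0.025,"rz":-0.093},
  {"hand":-1,"x":-46,"y":-3,"z":1,"rx":0.029,"ry":-0.025,"rz":-0.093},
])

```text
clock: 1.4
ee_pos: [0.3988, -0.1831, 0.2629]
tcp_rot: [[-0.29, -0.886, 0.361], [-0.953, 0.301, -0.026], [-0.086, -0.352, -0.932]]
wrist_force: [0.5, 0.2, 0.5]
finger_gap: 0.018
grasp_force: 0.0
```

Request:
jog_arm([
  {"hand":-1,"x":-45,"y":-7,"z":3,"rx":0.029,"ry":-0.025,"rz":-0.093},
  {"hand":-1,"x":-44,"y":-11,"z":4,"rx":0.029,"ry":-0.025,"rz":-0.093},
  {"hand":-1,"x":-43,"y":-15,"z":5,"rx":0.029,"ry":-0.025,"rz":-0.093},
  {"hand":-1,"x":-41,"y":-19,"z":7,"rx":0.029,"ry":-0.025,"rz":-0.093},
  {"hand":-1,"x":-39,"y":-22,"z":9,"rx":0.029,"ry":-0.025,"rz":-0.093},
])

```text
clock: 2.02
ee_pos: [0.5006, 0.0205, 0.282]
tcp_rot: [[0.178, -0.849, 0.497], [-0.984, -0.155, 0.088], [0.003, -0.504, -0.863]]
wrist_force: [-0.5, -0.1, -0.6]
finger_gap: 0.003
grasp_force: 0.0
```

```bash
python3 -c "
from h import *
im,d=camera('wrist');save('w2',im);np.savez('w2',im=im,d=d,P=cloud('wrist',d))
o=get_obs();print(o['clock'],o['ee_pos'],o['qpos'],o['wrist_force'],o['finger_gap'])
K=np.array([.572,.134,.112]);P0=K-.012*n-.047*ys
plan(P0+.1*n,RB,4);plan(P0,RB,4,P0+.1*n,RB)"
```

```text
2.075 [0.5028 0.0233 0.2826] [ 0.4451 -0.1285 -0.6483  0.2588 -0.5501 -0.446 ] [2.0451 0.8539 1.2434] 0.005817047085778437
rot/row [-0.002   0.0004  0.0027]
[-12.5   2.5  25.9]
[-12.5   2.5  25.9]
[-12.5   2.4  25.9]
[-12.5   2.4  25.9]
rot/row [ 0.  0. -0.]
[ 0. -0. 25.]
[ 0. -0. 25.]
[ 0. -0. 25.]
[ 0. -0. 25.]
```

View pics/w2.png

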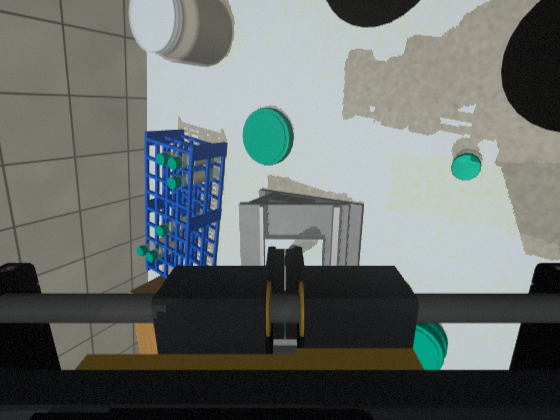

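The wrist view shows the stand's low end at (300,220), with its rails parallel to the image columns and centred on the fingers, so the yaw is right. Spare lid is at (268,137) and vial at (466,165), both clear.

Request:
jog_arm([
  {"hand":-1,"x":-12.5,"y":2.5,"z":26,"rx":-0.002,"ry":0,"rz":0.003},
  {"hand":-1,"x":-12.5,"y":2.5,"z":26,"rx":-0.002,"ry":0,"rz":0.003},
  {"hand":-1,"x":-12.5,"y":2.5,"z":26,"rx":-0.002,"ry":0,"rz":0.003},
  {"hand":-1,"x":-12.5,"y":2.5,"z":26,"rx":-0.002,"ry":0,"rz":0.003},
  {"hand":-1,"x":0,"y":0,"z":25,"rx":0,"ry":0,"rz":0},
])

```text
clock: 2.7
ee_pos: [0.5464, 0.0766, 0.1708]
tcp_rot: [[0.167, -0.865, 0.474], [-0.986, -0.144, 0.084], [-0.004, -0.481, -0.877]]
wrist_force: [1.7, 4.6, -0.3]
finger_gap: 0.006
grasp_force: 0.0
```

Request:
jog_arm([
  {"hand":-1,"x":0,"y":0,"z":25,"rx":0,"ry":0,"rz":0},
  {"hand":-1,"x":0,"y":0,"z":25,"rx":0,"ry":0,"rz":0},
  {"hand":-1,"x":0,"y":0,"z":23,"rx":0,"ry":0,"rz":0},
  {"hand":-1,"x":0,"y":0,"z":0,"rx":0,"ry":0,"rz":0},
])

```text
clock: 3.2
ee_pos: [0.5883, 0.0799, 0.1334]
tcp_rot: [[0.172, -0.884, 0.435], [-0.985, -0.145, 0.093], [-0.019, -0.445, -0.895]]
wrist_force: [-0.4, 0.2, -0.9]
finger_gap: 0.004
grasp_force: 0.0
```

```bash
python3 -c "
from h import *
im,d=camera('scene');save('s2',cv2.resize(im[90:240,230:420],None,fx=3,fy=3))
im,d=camera('top');save('t2',cv2.resize(im[110:250,100:290],None,fx=3,fy=3))
o=get_obs();print(o['clock'],o['ee_pos'],o['wrist_force'])
K=np.array([.572,.134,.112]);P0=K-.012*n-.047*ys
plan(P0,RB,1)"
```

```text
3.3 [0.5875 0.0797 0.1343] [-0.0793 -0.5036  0.3172]
rot/row [ 0.0614  0.0162 -0.0105]
[-8.6 14.5 29.5]
```

View pics/s2.png

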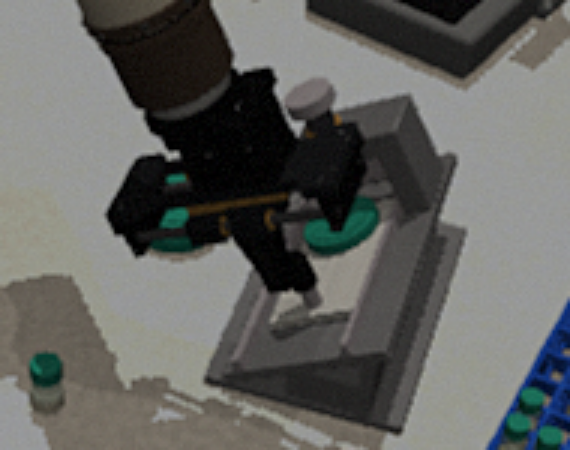

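The scene crop shows the fingertips just outside the knob, with nothing touched yet. The arm has stopped about 30 mm short, so I'll check the joints.

```bash
python3 -c "
from h import *
o=get_obs();print(o['qpos'],o['qvel']);print([a for a in dir(env) if a[0]!='_'])"
```

```text
[ 0.409   0.231  -0.7502  0.5793 -0.1607 -0.7937] [ 0.0004 -0.018  -0.0081 -0.0028 -0.0003  0.0042]
['Unreachable', 'grasp_offset']
```

```bash
cat > kin.py <<'E'
from h import *
from scipy.optimize import least_squares
Rx=lambda a:Ro.from_euler('x',a).as_matrix();Ry=lambda a:Ro.from_euler('y',a).as_matrix();Rz=lambda a:Ro.from_euler('z',a).as_matrix()
def fk(q,k):
    r0,h,a,b,e,cc=k
    F=Rz(q[0])@Ry(q[1]-q[2])          # forearm frame: x along forearm
    W=Rz(q[0])@np.array([r0+a*np.sin(q[1]),0,h+a*np.cos(q[1])])+F@[b,0,e]
    R=F@Rx(q[3])@Ry(-q[4])@Rx(q[5])   # tool z = x axis
    return W+cc*R[:,0],R[:,0],R
S=[([-.99638,.385487,.00677,-.000436,-1.194,-.2586],[.19397,-.59357,.22157],[-.0007,.0018,-1])]
import os
if os.path.exists('S.npy'): S+=[(r[:6],r[6:9],r[9:12]) for r in np.load('S.npy')]
E
python3 - <<'E'
from kin import *
o=get_obs()
r=[np.r_[[ .4451,-.1285,-.6483,.2588,-.5501,-.446],[.5028,.0233,.2826],[.497,.088,-.863]],np.r_[o['qpos'],o['ee_pos'],o['tcp_rot'][:,2]]]
np.save('S.npy',r)
S+=[(x[:6],x[6:9],x[9:12]) for x in r]
def f(k): return np.concatenate([np.r_[fk(q,k)[0]-p,.3*(fk(q,k)[1]-z)] for q,p,z in S])
s=least_squares(f,[0.1,.4,.4,.4,0,.2]);print(s.x,np.abs(s.fun).max());np.save('k.npy',s.x)
for q,p,z in S:print(fk(q,s.x)[:2],p,z)
R=fk(S[2][0],s.x)[2];print(R.T@o['tcp_rot'])
E
```

```text
[ 0.8696 -0.7311 -0.4298 -0.2859  0.4466 -0.9208] 0.1374086186792932
(array([ 0.3314, -0.5113,  0.3121]), array([-0.0014,  0.0014, -1.    ])) [0.19397, -0.59357, 0.22157] [-0.0007, 0.0018, -1]
(array([0.4577, 0.0818, 0.166 ]), array([ 0.3836,  0.3312, -0.862 ])) [0.5028 0.0233 0.2826] [ 0.497  0.088 -0.863]
(array([0.5648, 0.1569, 0.1604]), array([ 0.3666,  0.2544, -0.8949])) [0.5875 0.0797 0.1343] [ 0.4363  0.0937 -0.8949]
[[-0.1703  0.0381  0.9847]
 [-0.8899  0.4232 -0.1703]
 [-0.4232 -0.9052 -0.0381]]
```

```bash
sed -i 's/r0,h,a,b,e,cc=k/r0,h,a,b,e,cc,dl=k/; s/np.sin(q\[1\]),0,h/np.sin(q[1]),dl,h/; s/Rx(q\[3\])/Rx(-q[3])/' kin.py
cat >> kin.py <<'E'
def f(k): return np.concatenate([np.r_[fk(q,k)[0]-p,.3*(fk(q,k)[1]-z)] for q,p,z in S]+[.01*(np.array(k)-[0.1,.4,.4,.4,0,.2,-.16])])
s=least_squares(f,[0.1,.4,.4,.4,0,.2,-.16]);k=s.x
E
python3 - <<'E'
from kin import *
print(k,len(S))
for q,p,z in S:print(fk(q,k)[:2],p,z)
for sg in(1,-1):
  Q=list(S[2][0]);Q[5]*=sg;R=fk(Q,k)[2];print(R.T@get_obs()['tcp_rot'])
  
E
```

```text
[ 0.0753  0.1165  0.5985  0.3144  0.0332  0.3578 -0.1455] 3
(array([ 0.2062, -0.5861,  0.228 ]), array([-0.0007,  0.0018, -1.    ])) [0.19397, -0.59357, 0.22157] [-0.0007, 0.0018, -1]
(array([0.501 , 0.0247, 0.2744]), array([ 0.4988,  0.0897, -0.862 ])) [0.5028 0.0233 0.2826] [ 0.497  0.088 -0.863]
(array([0.5945, 0.0649, 0.1362]), array([ 0.4363,  0.0937, -0.8949])) [0.5875 0.0797 0.1343] [ 0.4363  0.0937 -0.8949]
[[ 0.      0.      1.    ]
 [ 0.0166  0.9999 -0.    ]
 [-0.9999  0.0166  0.    ]]
[[ 0.  0.  1.]
 [-1. -0.  0.]
 [-0. -1.  0.]]
```

```bash
cat > rec.py <<'E'
from h import *
def rec():
    o=get_obs();np.save('S.npy',np.vstack([np.load('S.npy'),np.r_[o['qpos'],o['ee_pos'],o['tcp_rot'][:,2]]]))
    print('clock',o['clock'],o['ee_pos'],'q',o['qpos'],'F',o['wrist_force']);return o
E
python3 - <<'E'
from h import *
o=get_obs()
p=o['ee_pos']-.06*o['tcp_rot'][:,2];print(p)
R=down(190)
T=np.array([.578,.134,.15])-.05*ys
plan(T,R,5,p,o['tcp_rot'])
E
```

```text
[0.5613 0.074  0.188 ]
rot/row [-0.0924  0.0037 -0.0012]
[-1.1 -1.4  9.2]
[-1.1 -2.3  9. ]
[-1.2 -3.1  8.8]
[-1.2 -3.9  8.5]
[-1.2 -4.7  8.1]
```

Request:
jog_arm([
  {"hand":-1,"x":0,"y":0,"z":-30,"rx":0,"ry":0,"rz":0},
  {"hand":-1,"x":0,"y":0,"z":-30,"rx":0,"ry":0,"rz":0},
])

```text
clock: 3.55
ee_pos: [0.5607, 0.0741, 0.189]
tcp_rot: [[0.172, -0.883, 0.436], [-0.985, -0.145, 0.094], [-0.02, -0.446, -0.895]]
wrist_force: [1.2, -0.1, 0.5]
finger_gap: 0.004
grasp_force: 0.0
```

```bash
python3 - <<'E'
from rec import *
rec()
T=np.array([.578,.134,.15])-.05*ys
plan(T,down(190),5)
E
```

```text
clock 3.55 [0.5607 0.0741 0.189 ] q [ 0.4665  0.1146 -0.6584  0.3196 -0.3647 -0.5722] F [ 1.2066 -0.147   0.4539]
rot/row [-0.0925  0.0038 -0.0012]
[-1.1 -1.4  9.4]
[-1.1 -2.3  9.3]
[-1.1 -3.1  9. ]
[-1.2 -4.   8.7]
[-1.2 -4.8  8.3]
```

Request:
jog_arm([
  {"hand":-1,"x":-1,"y":-1.5,"z":9,"rx":-0.0925,"ry":0.004,"rz":-0.001},
  {"hand":-1,"x":-1,"y":-2,"z":9,"rx":-0.0925,"ry":0.004,"rz":-0.001},
  {"hand":-1,"x":-1,"y":-3,"z":9,"rx":-0.0925,"ry":0.004,"rz":-0.001},
  {"hand":-1,"x":-1,"y":-4,"z":9,"rx":-0.0925,"ry":0.004,"rz":-0.001},
  {"hand":-1,"x":-1,"y":-5,"z":8,"rx":-0.0925,"ry":0.004,"rz":-0.001},
])

```text
clock: 4.18
ee_pos: [0.5872, 0.0839, 0.1506]
tcp_rot: [[0.172, -0.985, -0.001], [-0.985, -0.172, -0.001], [0.001, 0.001, -1.0]]
wrist_force: [0.7, -0.3, 0.7]
finger_gap: 0.003
grasp_force: 0.0
```

```bash
python3 - <<'E'
from rec import *
rec()
T=np.array([.578,.134,.09])-.047*ys
plan(T,down(190),3)
E
```

```text
clock 4.175 [0.5872 0.0839 0.1506] q [ 0.4151  0.3911 -0.1742  0.001  -1.0071 -0.2426] F [ 0.6766 -0.3195  0.7282]
rot/row [ 0.0004 -0.0004 -0.0005]
[-1.3  0.1 20.2]
[-1.3  0.1 20.2]
[-1.3  0.1 20.2]
```

Request:
jog_arm([
  {"hand":-1,"x":-1,"y":0,"z":20,"rx":0,"ry":0,"rz":0},
  {"hand":-1,"x":-1,"y":0,"z":20,"rx":0,"ry":0,"rz":0},
  {"hand":-1,"x":-1,"y":0,"z":20,"rx":0,"ry":0,"rz":0},
  {"hand":-1,"x":-15,"y":0,"z":0,"rx":0,"ry":0,"rz":0},
  {"hand":-1,"x":-15,"y":0,"z":0,"rx":0,"ry":0,"rz":0},
])

```text
clock: 4.8
ee_pos: [0.5819, 0.1172, 0.0908]
tcp_rot: [[0.173, -0.985, 0.002], [-0.985, -0.173, -0.001], [0.002, -0.001, -1.0]]
wrist_force: [1.1, -3.4, -3.0]
finger_gap: 0.003
grasp_force: 2.3
```

Request:
jog_arm([
  {"hand":-1,"x":-12,"y":0,"z":0,"rx":0,"ry":0,"rz":0},
  {"hand":-1,"x":-12,"y":0,"z":0,"rx":0,"ry":0,"rz":0},
  {"hand":-1,"x":-8,"y":0,"z":0,"rx":0,"ry":0,"rz":0},
])

```text
clock: 5.18
ee_pos: [0.5763, 0.1488, 0.0905]
tcp_rot: [[0.173, -0.985, 0.001], [-0.985, -0.173, -0.001], [0.001, -0.001, -1.0]]
wrist_force: [-0.2, -5.0, 3.5]
finger_gap: 0.004
grasp_force: 2.0
```

Request:
jog_arm([
  {"hand":-1,"x":-6,"y":0,"z":0,"rx":0,"ry":0,"rz":0},
  {"hand":-1,"x":-4,"y":0,"z":0,"rx":0,"ry":0,"rz":0},
  {"hand":-1,"x":-3,"y":0,"z":0,"rx":0,"ry":0,"rz":0},
])

```text
clock: 5.55
ee_pos: [0.5743, 0.1612, 0.0897]
tcp_rot: [[0.172, -0.985, 0.001], [-0.985, -0.172, -0.001], [0.001, -0.001, -1.0]]
wrist_force: [0.4, -3.5, 2.7]
finger_gap: 0.006
grasp_force: 1.9
```

Request:
jog_arm([
  {"hand":-1,"x":-3,"y":0,"z":0,"rx":0,"ry":0,"rz":0},
  {"hand":-1,"x":-3,"y":0,"z":0,"rx":0,"ry":0,"rz":0},
])

```text
clock: 5.8
ee_pos: [0.5737, 0.1628, 0.0898]
tcp_rot: [[0.173, -0.985, -0.0], [-0.985, -0.173, -0.008], [0.008, 0.002, -1.0]]
wrist_force: [8.9, -22.0, 2.9]
finger_gap: 0.008
grasp_force: 11.9
```

The sled is against the stop: 22 N at y = 0.163, as predicted. I'll hold a moment, then back away.

Request:
jog_arm([
  {"hand":-1,"x":0,"y":0,"z":0,"rx":0,"ry":0,"rz":0},
  {"hand":-1,"x":0,"y":0,"z":0,"rx":0,"ry":0,"rz":0},
  {"hand":-1,"x":25,"y":0,"z":0,"rx":0,"ry":0,"rz":0},
  {"hand":-1,"x":30,"y":0,"z":0,"rx":0,"ry":0,"rz":0},
  {"hand":0,"x":0,"y":0,"z":-50,"rx":0,"ry":0,"rz":0},
])

```text
clock: 6.42
ee_pos: [0.5797, 0.1109, 0.1353]
tcp_rot: [[0.169, -0.986, -0.01], [-0.986, -0.169, -0.003], [0.001, 0.01, -1.0]]
wrist_force: [1.1, 1.0, 0.8]
finger_gap: 0.057
grasp_force: 0.0
```

Request:
jog_arm([
  {"hand":0,"x":0,"y":0,"z":-50,"rx":0,"ry":0,"rz":0},
  {"hand":0,"x":0,"y":0,"z":-30,"rx":0,"ry":0,"rz":0},
])

```text
clock: 6.68
ee_pos: [0.5834, 0.1141, 0.222]
tcp_rot: [[0.172, -0.985, 0.004], [-0.985, -0.172, 0.002], [-0.002, -0.005, -1.0]]
wrist_force: [0.5, 0.7, 0.7]
finger_gap: 0.262
grasp_force: 0.0
```

```bash
sed -i 's/Rx(q\[5\])/Rx(-q[5])/; s/r0,h,a,b,e,cc,dl=k/r0,h,a,b,e,cc,dl,t1,t2=k/; s/return W+cc\*R\[:,0\]/return W+R@[cc,t1,t2]/; s/-.16\]/-.16,0,0]/g; s/\.01\*(np/.001*(np/' kin.py
python3 - <<'E'
from rec import *
rec()
from kin import *
print(k,len(S))
for q,p,z in S:print(fk(q,k)[0]-p,fk(q,k)[1]-z)
im,d=camera('top');np.savez('top2',im=im,d=d,P=cloud('top',d));save('t3',cv2.resize(im[110:250,100:290],None,fx=3,fy=3))
E
```

```text
clock 6.675 [0.5834 0.1141 0.222 ] q [ 0.4651  0.3309 -0.0746 -0.0003 -1.1605 -0.2918] F [0.537  0.6716 0.6934]
[ 0.021   0.0848  0.5135  0.3136  0.0748  0.2969 -0.1255 -0.0117  0.0687] 6
[ 0.0004  0.0095 -0.0045] [-0.  0.  0.]
[-0.0016  0.0035 -0.0005] [0.0018 0.0017 0.001 ]
[-0.0012 -0.0193 -0.0041] [-0. -0.  0.]
[0.0063 0.0007 0.0052] [-0. -0.  0.]
[0.01   0.0116 0.0071] [-0. -0. -0.]
[-0.0045  0.0016 -0.0032] [-0. -0.  0.]
```

View pics/t3.png

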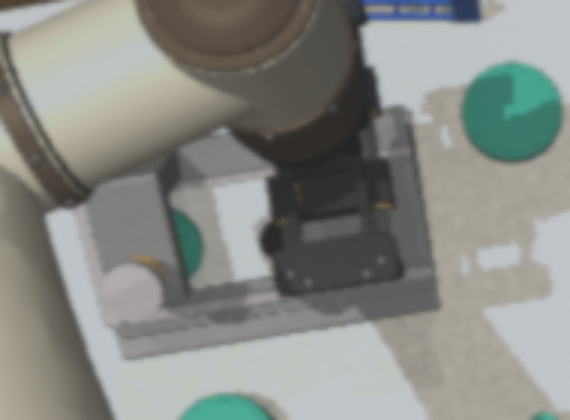

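```bash
sed -i 's/t1,t2=k/o1,o2=k/; s/    R=F@Rx/    G=F@Rx(-q[3]);W=W+G@[0,o1,0];H=G@Ry(-q[4])\n    R=F@Rx/; s/return W+R@\[cc,t1,t2\]/return W+H@[cc,0,o2]/' kin.py
python3 - <<'E'
from kin import *
print(k,len(S))
for q,p,z in S:print(fk(q,k)[0]-p)
E
```

```text
[ 0.0002  0.1606  0.5647  0.4217  0.      0.3063  0.     -0.1598 -0.    ] 6
[-0.  0. -0.]
[ 0. -0.  0.]
[-0.  0.  0.]
[-0.  0. -0.]
[0. 0. 0.]
[ 0.  0. -0.]
```

```bash
cat >> kin.py <<'E'
OFF=None
LO=np.array([-3.14,-1.21,-1.07,-3.16,-2.99,-.16]);LO=np.array([-3.14,-1.21,-1.07,-3.16,-2.99,-3.1]);HI=np.array([3.14,2.06,1.41,2.05,-.16,3.1])
q0=S[0][0];C=fk(S[2][0],k)[2]
M=np.c_[[0,0,1.],[0,-1,0],[1,0,0]]  # placeholder, set below
def setM(R): 
    global M; M=R
def ik(p,R,seeds=None):
    best=None
    for sd in ([S[-1][0],S[1][0],[0,.3,-.3,-3,-.8,0],[0,.3,-.3,-1.5,-.8,0],[0,.3,-.3,1.5,-.8,0],[.4,.3,-.3,0,-.8,2],[.4,.3,-.3,0,-.8,-2]] if seeds is None else seeds):
        g=lambda q:np.r_[fk(q,k)[0]-p,.3*Ro.from_matrix((fk(q,k)[2]@M).T@R).as_rotvec()]
        r=least_squares(g,np.clip(sd,LO+.01,HI-.01),bounds=(LO,HI),max_nfev=150)
        if best is None or np.abs(r.fun).max()<best[1]-1e-4: best=(r.x,np.abs(r.fun).max())
        if best[1]<1e-4: break
    return best
E
python3 - <<'E'
from kin import *
import kin
o=get_obs();M=fk(o['qpos'],k)[2].T@o['tcp_rot'];print('M',M)
kin.setM(np.round(M))
z=np.load('top2.npz');im,d,P=z['im'],z['d'],z['P']
b=im.min(2);v,u=np.mgrid[0:420,0:560]
m=((b>140)&(u>128)&(u<158)&(v>193)&(v<222)&(P[:,:,2]>.14)&(P[:,:,2]<.19)).astype(np.uint8)
cn=max(cv2.findContours(m,0,1)[0],key=cv2.contourArea);e=cv2.fitEllipse(cn);print(e)
i=camera_info('top');K=np.array(i['K']);T=np.array(i['extrinsics'])
r=T[:3,:3]@np.linalg.inv(K)@[*e[0],1];C=T[:3,3]+r*(.162-T[2,3])/r[2];print('cap',C,np.median(P[m>0],0))
mz=np.array([0,0,1.]);mx=np.array([.9984,.0559,0]);my=np.cross(mz,mx);Mp=np.c_[mx,my,mz]
mo=np.array([.598,-.2125,.004])
for nm,x in(('robot',xs),('uphill',-xs),('-ys',ys),('+ys',-ys)):
  Ms=np.c_[x,np.cross(n,x),n]
  for be in (0,.26,.52):
   for g in (.06,.09,.115):
    for sg in(1,-1):
     # tool in mallet frame: z=-mz rotated about my ; at strike tool more vertical
     best=None
     Tm=Ro.from_rotvec([0,be*(1 if nm=='robot' else -1),0]).as_matrix()@np.c_[[-sg*1.,0,0],[0,sg,0],[0,0,-1.]]
     def tcp(Rm,om): R=Rm@Tm; return om+Rm@[-g,0,.038]+.0187*R[:,2],R
     out=[]
     for Rm,om in((Ms,C-.022*n),(Ms,C+.03*n),(Mp,mo)):
        out.append(ik(*tcp(Rm,om)))
     if max(a[1] for a in out)<1e-3: print(nm,be,g,sg,out[0][0],'pick',out[2][0])
     elif be in(0,): print(nm,be,g,sg,'no',[round(a[1],3) for a in out])
E
```

```text
M [[ 0.  0.  1.]
 [-1.  0.  0.]
 [ 0. -1.  0.]]
((142.99917602539062, 207.1454315185547), (17.738407135009766, 19.750268936157227), 122.04096221923828)
cap [0.514  0.2739 0.162 ] [0.5136 0.2732 0.1651]
robot 0 0.06 1 [ 0.4629  0.146  -0.9948  2.05   -0.1613  2.4055] pick [-0.1023  0.5238 -0.3375 -0.     -0.7094 -1.4126]
robot 0 0.06 -1 [ 0.4629  0.146  -0.9948  2.05   -0.1613 -0.7361] pick [-0.1023  0.5238 -0.3375  0.     -0.7094  1.729 ]
robot 0 0.09 1 no [np.float64(0.005), np.float64(0.0), np.float64(0.0)]
robot 0 0.09 -1 no [np.float64(0.005), np.float64(0.0), np.float64(0.0)]
robot 0 0.115 1 no [np.float64(0.009), np.float64(0.009), np.float64(0.0)]
robot 0 0.115 -1 no [np.float64(0.009), np.float64(0.009), np.float64(0.0)]
robot 0.26 0.06 1 [ 0.9155  0.2117 -0.6684  0.3603 -0.5224 -2.6099] pick [-0.084   0.6239 -0.18    0.042  -1.0249 -1.4573]
robot 0.26 0.06 -1 [ 0.9155  0.2117 -0.6684  0.3603 -0.5224  0.5317] pick [-0.084   0.6239 -0.18    0.042  -1.0249  1.6843]
robot 0.26 0.09 1 [ 0.9494  0.1951 -0.7583  0.421  -0.4623 -2.7092] pick [-0.091   0.5881 -0.2563  0.0452 -0.9842 
[... 6715 characters left out ...]
23 -0.5834  0.8964 -0.9759  1.4104] pick [-0.2248  0.429  -0.4428 -0.6196 -0.2393 -0.7196]
+ys 0.52 0.06 -1 [ 1.0895  0.4123 -0.5834  0.8964 -0.9759 -1.7312] pick [-0.2248  0.429  -0.4428 -0.6196 -0.2393  2.422 ]
+ys 0.52 0.09 1 [ 1.1288  0.4426 -0.5257  0.8591 -1.0102  1.4188] pick [-0.2602  0.3998 -0.4794 -0.6833 -0.2472 -0.6259]
+ys 0.52 0.09 -1 [ 1.1288  0.4426 -0.5257  0.8591 -1.0102 -1.7228] pick [-0.2602  0.3998 -0.4794 -0.6833 -0.2472  2.5157]
+ys 0.52 0.115 1 [ 1.1585  0.4687 -0.4754  0.8307 -1.0391  1.4266] pick [-0.294   0.376  -0.5089 -0.7352 -0.2568 -0.5455]
+ys 0.52 0.115 -1 [ 1.1585  0.4687 -0.4754  0.8307 -1.0391 -1.7149] pick [-0.294   0.376  -0.5089 -0.7352 -0.2568  2.5961]
```

```bash
cat > pl.py <<'E'
from rec import *
C=np.array([.514,.274,.162]);g=.085;be=.26
Tm=Ro.from_rotvec([0,be,0]).as_matrix()@np.diag([1.,-1,-1])
mx=np.array([.9984,.0559,0]);Mp=np.c_[mx,np.cross([0,0,1],mx),[0,0,1.]];mo=np.array([.598,-.2125,.004])
Ms=np.c_[xs,ys,n]
def tcp(Rm,om): R=Rm@Tm; return om+Rm@[-g,0,.038]+.0187*R[:,2],R
E
python3 - <<'E'
from pl import *
p,R=tcp(Mp,mo);print(p,R)
print(get_obs()['ee_pos']);plan(p+[0,0,.12],R,10)
E
```

```text
[ 0.5083 -0.2175  0.0239] [[ 0.9648  0.0559 -0.2567]
 [ 0.054  -0.9984 -0.0144]
 [-0.2571  0.     -0.9664]]
[0.5852 0.1144 0.2259]
rot/row [-0.0199 -0.0219 -0.1443]
[31.4 13.4  8. ]
[29.3 17.6  7.6]
[26.6 21.5  7.4]
[23.4 25.   7.3]
[19.8 28.   7.4]
[15.7 30.4  7.6]
[11.4 32.2  7.9]
[ 6.8 33.3  8.4]
[ 2.1 33.8  8.9]
[-2.5 33.6  9.6]
```

Request:
jog_arm([
  {"hand":1,"x":31,"y":13,"z":8,"rx":-0.02,"ry":-0.022,"rz":-0.144},
  {"hand":1,"x":29,"y":18,"z":7.5,"rx":-0.02,"ry":-0.022,"rz":-0.144},
  {"hand":1,"x":27,"y":21,"z":7.5,"rx":-0.02,"ry":-0.022,"rz":-0.144},
  {"hand":1,"x":23,"y":25,"z":7.5,"rx":-0.02,"ry":-0.022,"rz":-0.144},
  {"hand":1,"x":20,"y":28,"z":7.5,"rx":-0.02,"ry":-0.022,"rz":-0.144},
])

```text
clock: 7.35
ee_pos: [0.5437, -0.0526, 0.1785]
tcp_rot: [[0.773, -0.619, -0.139], [-0.619, -0.784, 0.044], [-0.136, 0.052, -0.989]]
wrist_force: [0.6, -0.1, 0.2]
finger_gap: 0.881
grasp_force: 0.0
```

Request:
jog_arm([
  {"hand":1,"x":16,"y":30,"z":7.5,"rx":-0.02,"ry":-0.022,"rz":-0.144},
  {"hand":1,"x":11,"y":32,"z":8,"rx":-0.02,"ry":-0.022,"rz":-0.144},
  {"hand":1,"x":7,"y":33,"z":8,"rx":-0.02,"ry":-0.022,"rz":-0.144},
  {"hand":1,"x":2,"y":34,"z":9,"rx":-0.02,"ry":-0.022,"rz":-0.144},
  {"hand":1,"x":-2,"y":34,"z":9,"rx":-0.02,"ry":-0.022,"rz":-0.144},
])

```text
clock: 7.98
ee_pos: [0.5057, -0.2187, 0.1391]
tcp_rot: [[0.962, 0.057, -0.268], [0.054, -0.998, -0.017], [-0.269, 0.002, -0.963]]
wrist_force: [0.6, -0.1, 0.2]
finger_gap: 1.002
grasp_force: 0.0
```

```bash
python3 - <<'E'
from pl import *
rec()
im,d=camera('wrist');P=cloud('wrist',d);save('w3',im)
hsv=cv2.cvtColor(im,cv2.COLOR_RGB2HSV)
w=(hsv[:,:,0]>10)&(hsv[:,:,0]<30)&(hsv[:,:,1]>60)&(im.max(2)>90)&(P[:,:,2]>.04)&(P[:,:,2]<.065)&(abs(P[:,:,1]+.21)<.05)
q=P[w];print(len(q));c0=q[:,:2].mean(0);u=np.linalg.svd(q[:,:2]-c0,full_matrices=False)[2][0];print('handle',c0,u,np.median(q[:,2]))
h=(P[:,:,2]>.072)&(P[:,:,2]<.095)&(abs(P[:,:,1]+.21)<.05)&(abs(P[:,:,0]-.6)<.06);q=P[h]
print('head',len(q),np.percentile(q,2,0) if len(q) else 0,np.percentile(q,98,0) if len(q) else 0)
p,R=tcp(Mp,mo);plan(p,R,4)
E
```

```text
clock 7.975 [ 0.5057 -0.2187  0.1391] q [-0.0901  0.4627 -0.1356  0.0437 -1.2416  1.6978] F [ 0.5682 -0.082   0.1764]
3683
handle [ 0.521  -0.2204] [-0.9986 -0.0528] 0.05241645520262159
head 6866 [ 0.5777 -0.238   0.0756] [ 0.6216 -0.1941  0.0785]
rot/row [0.0005 0.004  0.0003]
[ 8.8 -0.9 27.1]
[ 8.7 -0.9 27.1]
[ 8.6 -0.9 27.1]
[ 8.5 -0.9 27.2]
```

View pics/w3.png

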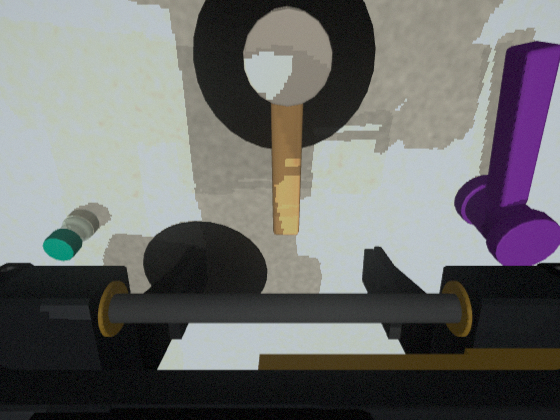

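The wrist view shows the mallet handle at (287,165) lying between the open fingers, head at (288,55) on the black pad. The purple look-alike at (520,160) is well clear.

Request:
jog_arm([
  {"hand":1,"x":9,"y":0.5,"z":27,"rx":0,"ry":0.004,"rz":0},
  {"hand":1,"x":9,"y":0.5,"z":27,"rx":0,"ry":0.004,"rz":0},
  {"hand":1,"x":9,"y":0.5,"z":27,"rx":0,"ry":0.004,"rz":0},
  {"hand":1,"x":9,"y":0.5,"z":27,"rx":0,"ry":0.004,"rz":0},
  {"hand":1,"x":0,"y":0,"z":0,"rx":0,"ry":0,"rz":0},
], squeeze=60)

```text
clock: 8.65
ee_pos: [0.5105, -0.2197, 0.0242]
tcp_rot: [[0.965, 0.052, -0.257], [0.049, -0.999, -0.016], [-0.258, 0.003, -0.966]]
wrist_force: [0.1, -0.4, 1.1]
finger_gap: 0.996
grasp_force: 0.0
```

Request:
jog_arm([
  {"hand":-1,"x":0,"y":0,"z":0,"rx":0,"ry":0,"rz":0},
  {"hand":-1,"x":0,"y":0,"z":0,"rx":0,"ry":0,"rz":0},
  {"hand":-1,"x":0,"y":0,"z":0,"rx":0,"ry":0,"rz":0},
  {"hand":-1,"x":0,"y":0,"z":0,"rx":0,"ry":0,"rz":0},
  {"hand":-1,"x":0,"y":0,"z":0,"rx":0,"ry":0,"rz":0},
])

```text
clock: 9.28
ee_pos: [0.5121, -0.2207, 0.027]
tcp_rot: [[0.966, 0.052, -0.252], [0.05, -0.999, -0.017], [-0.253, 0.004, -0.968]]
wrist_force: [1.1, 0.0, 0.3]
finger_gap: 0.515
grasp_force: 0.0
```

Request:
jog_arm([
  {"hand":-1,"x":0,"y":0,"z":0,"rx":0,"ry":0,"rz":0},
  {"hand":-1,"x":0,"y":0,"z":0,"rx":0,"ry":0,"rz":0},
  {"hand":-1,"x":0,"y":0,"z":0,"rx":0,"ry":0,"rz":0},
  {"hand":-1,"x":0,"y":0,"z":0,"rx":0,"ry":0,"rz":0},
  {"hand":-1,"x":0,"y":0,"z":0,"rx":0,"ry":0,"rz":0},
])

```text
clock: 9.9
ee_pos: [0.5119, -0.2206, 0.0267]
tcp_rot: [[0.966, 0.053, -0.253], [0.05, -0.999, -0.017], [-0.253, 0.004, -0.967]]
wrist_force: [-0.8, 0.9, 0.3]
finger_gap: 0.249
grasp_force: 60.0
```

```bash
python3 - <<'E'
from pl import *
o=rec();print(o['finger_gap'],o['grasp_force']);np.savez('grasp',p=o['ee_pos'],R=o['tcp_rot'])
R=o['tcp_rot'];print('up 30mm/row:',R.T@[0,0,30])
E
```

```text
clock 9.9 [ 0.5119 -0.2206  0.0267] q [-0.093   0.5937 -0.2351  0.0486 -0.9954  1.6842] F [-0.8317  0.941   0.2905]
0.24901849545827853 59.95663058012724
up 30mm/row: [ -7.5937   0.1266 -29.0228]
```

Request:
jog_arm([
  {"hand":-1,"x":-4,"y":0,"z":-15,"rx":0,"ry":0,"rz":0},
  {"hand":-1,"x":-8,"y":0,"z":-30,"rx":0,"ry":0,"rz":0},
  {"hand":-1,"x":-10,"y":0,"z":-40,"rx":0,"ry":0,"rz":0},
  {"hand":-1,"x":-10,"y":0,"z":-40,"rx":0,"ry":0,"rz":0},
  {"hand":-1,"x":-10,"y":0,"z":-40,"rx":0,"ry":0,"rz":0},
])

```text
clock: 10.52
ee_pos: [0.5126, -0.2198, 0.1991]
tcp_rot: [[0.966, 0.052, -0.252], [0.05, -0.999, -0.017], [-0.253, 0.004, -0.968]]
wrist_force: [0.3, 0.7, -2.5]
finger_gap: 0.249
grasp_force: 60.0
```

```bash
cat >> pl.py <<'E'
import os
if os.path.exists('grasp.npz'):
    G=np.load('grasp.npz');mx=np.array([.9986,.0528,0]);Mp=np.c_[mx,np.cross([0,0,1],mx),[0,0,1.]];mo=np.array([.5995,-.216,.004])
    tm=G['R'].T@Mp; om_t=G['R'].T@(mo-G['p'])   # mallet in tool frame
    def tcp(Rm,om): R=Rm@tm.T; return om-R@om_t,R
    def mal(o): return o['ee_pos']+o['tcp_rot']@om_t,o['tcp_rot']@tm
E
python3 - <<'E'
from pl import *
o=rec();print(o['finger_gap'],o['grasp_force'],mal(o))
p,R=tcp(Ms,C+.06*n);print(p,R);plan(p+[0,0,.05],R,12)
from kin import *
import kin; kin.setM(np.array([[0,0,1.],[-1,0,0],[0,-1,0]]))
for a in(-.022,.03,.06): print(ik(tcp(Ms,C+a*n)[0],R,[[.93,.2,-.72,.4,-.48,.45]]))
E
```

```text
clock 10.525 [ 0.5126 -0.2198  0.1991] q [-0.0915  0.4129 -0.0499  0.0412 -1.3606  1.7005] F [ 0.3322  0.6644 -2.4981]
0.24895170084864937 59.95365869253874 (array([ 0.6002, -0.2152,  0.1764]), array([[ 0.9986, -0.0528, -0.0004],
       [ 0.0528,  0.9986, -0.    ],
       [ 0.0004,  0.    ,  1.    ]]))
[0.3985 0.2536 0.1898] [[ 0.9499  0.1713  0.2612]
 [ 0.1661 -0.9852  0.042 ]
 [ 0.2645  0.0035 -0.9644]]
rot/row [ 0.0001  0.0436 -0.0101]
[ -8.1 -39.9  -1.6]
[ -7.6 -40.   -1.9]
[ -7.1 -40.   -2.2]
[ -6.6 -40.1  -2.5]
[ -6.1 -40.2  -2.8]
[ -5.6 -40.2  -3. ]
[ -5.  -40.3  -3.3]
[ -4.5 -40.3  -3.5]
[ -3.9 -40.4  -3.6]
[ -3.3 -40.4  -3.8]
[ -2.8 -40.4  -3.9]
[ -2.2 -40.5  -4. ]Traceback (most recent call last):
  File "<stdin>", line 6, in <module>
  File "kin.py", line 26, in ik
    r=least_squares(g,np.clip(sd,LO+.01,HI-.01),bounds=(LO,HI),max_nfev=150)
    return func(*args, **kwargs)
    vector_fun = VectorFunction(
        fun_wrapped,
    ...<6 lines>...
        workers=workers
    )
    self._update_fun()
    ~~~~~~~~~~~~~~~~^^
    self.f = self.fun_wrapped(xp_copy(self.x))
             ~~~~~~~~~~~~~~~~^^^^^^^^^^^^^^^^^
    return np.atleast_1d(self.fun(x))
                         ~~~~~~~~^^^
    return self.f(x, *self.args, **self.kwargs)
           ~~~~~~^^^^^^^^^^^^^^^^^^^^^^^^^^^^^^
  File "kin.py", line 25, in <lambda>
    g=lambda q:np.r_[fk(q,k)[0]-p,.3*Ro.from_matrix((fk(q,k)[2]@M).T@R).as_rotvec()]
               ~~~~~^^^^^^^^^^^^^^^^^^^^^^^^^^^^^^^^^^^^^^^^^^^^^^^^^^^^^^^^^^^^^^^^
    res = self.concatenate(tuple(objs), axis=axis)
ValueError: all the input arrays must have same number of dimensions, but the array at index 0 has 2 dimension(s) and the array at index 1 has 1 dimension(s)
```

```bash
python3 - <<'E'
from kin import *
import kin; kin.setM(np.array([[0,0,1.],[-1,0,0],[0,-1,0]]))
from pl import *
for a in(-.022,.03,.06): print(ik(tcp(Ms,C+a*n)[0],tcp(Ms,C)[1],[[.93,.2,-.72,.4,-.48,.45]]))
E
```

```text
(array([ 0.9462,  0.1926, -0.7416,  0.4168, -0.481 ,  0.4413]), np.float64(4.7974122883474994e-14))
(array([ 1.0037,  0.09  , -0.7072,  0.3462, -0.6221,  0.4726]), np.float64(1.3211653993039363e-14))
(array([ 1.0372,  0.0331, -0.6854,  0.3197, -0.7043,  0.477 ]), np.float64(7.83262343873048e-14))
```

Request:
jog_arm([
  {"hand":-1,"x":-8,"y":-40,"z":-2,"rx":0,"ry":0.0436,"rz":-0.01},
  {"hand":-1,"x":-7.5,"y":-40,"z":-2,"rx":0,"ry":0.0436,"rz":-0.01},
  {"hand":-1,"x":-7,"y":-40,"z":-2,"rx":0,"ry":0.0436,"rz":-0.01},
  {"hand":-1,"x":-6.5,"y":-40,"z":-2.5,"rx":0,"ry":0.0436,"rz":-0.01},
  {"hand":-1,"x":-6,"y":-40,"z":-3,"rx":0,"ry":0.0436,"rz":-0.01},
])

```text
clock: 11.15
ee_pos: [0.4653, -0.0216, 0.2151]
tcp_rot: [[0.994, 0.102, -0.036], [0.102, -0.995, -0.0], [-0.036, -0.003, -0.999]]
wrist_force: [1.3, 0.2, -1.4]
finger_gap: 0.248
grasp_force: 60.0
```

Request:
jog_arm([
  {"hand":-1,"x":-5.5,"y":-40,"z":-3,"rx":0,"ry":0.0436,"rz":-0.01},
  {"hand":-1,"x":-5,"y":-40,"z":-3,"rx":0,"ry":0.0436,"rz":-0.01},
  {"hand":-1,"x":-4.5,"y":-40,"z":-3.5,"rx":0,"ry":0.0436,"rz":-0.01},
  {"hand":-1,"x":-4,"y":-40,"z":-3.5,"rx":0,"ry":0.0436,"rz":-0.01},
  {"hand":-1,"x":-3.5,"y":-40,"z":-4,"rx":0,"ry":0.0436,"rz":-0.01},
])

```text
clock: 11.78
ee_pos: [0.4176, 0.1737, 0.2317]
tcp_rot: [[0.972, 0.151, 0.179], [0.149, -0.989, 0.027], [0.181, -0.0, -0.983]]
wrist_force: [0.2, -0.1, -1.4]
finger_gap: 0.245
grasp_force: 60.0
```

```bash
python3 - <<'E'
from pl import *
o=rec();print(o['finger_gap'],mal(o)[0])
p,R=tcp(Ms,C+.05*n);print(p);plan(p+[0,0,.02],R,3)
E
```

```text
clock 11.775 [0.4176 0.1737 0.2317] q [ 0.8352 -0.018  -0.5455  0.1456 -0.9067  0.8053] F [ 0.2238 -0.1323 -1.4495]
0.24537880408328602 [0.5056 0.1872 0.2483]
[0.4034 0.2545 0.1811]
rot/row [ 0.0004  0.0286 -0.0069]
[ -2.4 -27.4   9.9]
[ -2.5 -27.4   9.9]
[ -2.6 -27.4   9.8]
```

Request:
jog_arm([
  {"hand":-1,"x":-2.5,"y":-27.5,"z":10,"rx":0,"ry":0.0286,"rz":-0.007},
  {"hand":-1,"x":-2.5,"y":-27.5,"z":10,"rx":0,"ry":0.0286,"rz":-0.007},
  {"hand":-1,"x":-2.5,"y":-27.5,"z":10,"rx":0,"ry":0.0286,"rz":-0.007},
  {"hand":-1,"x":0,"y":0,"z":0,"rx":0,"ry":0,"rz":0},
])

```text
clock: 12.28
ee_pos: [0.4033, 0.2542, 0.1993]
tcp_rot: [[0.95, 0.174, 0.259], [0.169, -0.985, 0.039], [0.261, 0.007, -0.965]]
wrist_force: [0.3, -0.2, -1.8]
finger_gap: 0.246
grasp_force: 60.0
```

```bash
python3 - <<'E'
from pl import *
o=rec();m,Rm=mal(o);print(m,'rel cap (xs,ys,n):',np.array([xs,ys,n])@(m-C)*1000,'ang',np.degrees(np.arccos(Rm[:,2]@n)))
a,d=camera('scene');b,d2=camera('wrist')
np.savez('sc4',im=a,P=cloud('scene',d));np.savez('wr4',im=b,P=cloud('wrist',d2))
save('s4',np.hstack([cv2.resize(a[70:210,250:420],None,fx=2.35,fy=2.5),cv2.resize(b,(400,350))]))
p,R=tcp(Ms,C+.012*n);plan(p,R,3)
print('n in tool, 10mm:',o['tcp_rot'].T@n*10)
E
```

```text
clock 12.275 [0.4033 0.2542 0.1993] q [ 1.0284  0.0321 -0.6541  0.3047 -0.7371  0.5064] F [ 0.2966 -0.1964 -1.7607]
[0.4893 0.2696 0.2231] rel cap (xs,ys,n): [ 8.8701 -0.0268 65.484 ] ang 0.43741793311265037
rot/row [0.0006 0.0007 0.0002]
[ 1.4 -0.4 18.3]
[ 1.4 -0.4 18.3]
[ 1.4 -0.4 18.3]
n in tool, 10mm: [-2.5618  0.0627 -9.6659]
```

View pics/s4.png

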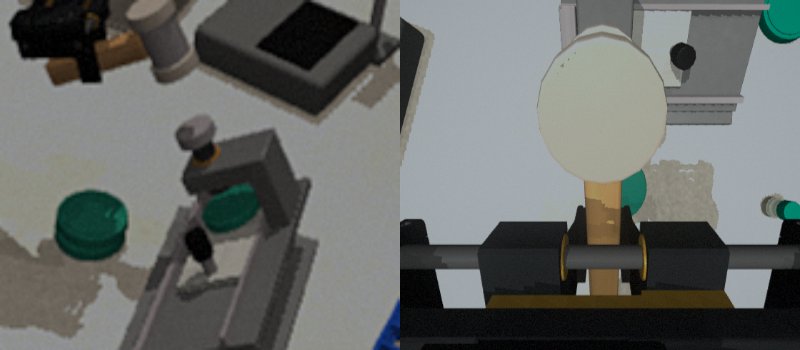

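Scene half: the cap is at (195,128) with the mallet head at (160,40) up-left of it, parallel to the stroke. Wrist half: the head is squarely held at (600,105). I'll check the cap against the head in the same scene view.

```bash
python3 - <<'E'
from pl import *
z=np.load('sc4.npz');P=z['P'];im=z['im']
L=(P-C)@np.array([xs,ys,n]).T*1000   # stand axes, relative to cap estimate
def cl(nm,m):
    q=L[m];print(nm,len(q),'p3',np.percentile(q,3,0).round(1),'p97',np.percentile(q,97,0).round(1),'med',np.median(q,0).round(1))
bright=im.min(2)>110
cl('cap',(abs(L[:,:,0])<32)&(abs(L[:,:,1])<32)&(L[:,:,2]>-6)&(L[:,:,2]<12))
cl('capb',bright&(abs(L[:,:,0])<32)&(abs(L[:,:,1])<32)&(L[:,:,2]>-14)&(L[:,:,2]<14))
cl('head',(abs(L[:,:,0]-9)<36)&(abs(L[:,:,1])<36)&(L[:,:,2]>50)&(L[:,:,2]<160))
cl('headtop',(abs(L[:,:,0]-9)<36)&(abs(L[:,:,1])<36)&(L[:,:,2]>135)&(L[:,:,2]<150))
z=np.load('wr4.npz');L=(z['P']-C)@np.array([xs,ys,n]).T*1000
cl('w headtop',(abs(L[:,:,0]-9)<36)&(abs(L[:,:,1])<36)&(L[:,:,2]>132)&(L[:,:,2]<150))
E
```

```text
cap 131 p3 [-16.8 -25.3  -5.4] p97 [21.6 13.9  1.2] med [ 3.  -7.2 -1.4]
capb 5 p3 [ -3.5 -21.3 -13.7] p97 [22.  16.5 -0.8] med [ 5.9 -7.7 -1.5]
head 794 p3 [-23.8 -24.7  67.3] p97 [ 35.9  18.5 154. ] med [ 16.5 -13.2 109.9]
headtop 155 p3 [-10.8 -24.3 135.8] p97 [ 36.6  22.  141.9] med [ 14.9  -4.1 139.4]
w headtop 25529 p3 [ -8.2 -19.8 139.2] p97 [ 34.   21.8 141.8] med [ 15.6   1.  140.6]
```

Request:
jog_arm([
  {"hand":-1,"x":3,"y":1,"z":18,"rx":0,"ry":0,"rz":0},
  {"hand":-1,"x":3,"y":1,"z":18,"rx":0,"ry":0,"rz":0},
  {"hand":-1,"x":3.5,"y":1,"z":15,"rx":0,"ry":0,"rz":0},
  {"hand":-1,"x":0,"y":0,"z":0,"rx":0,"ry":0,"rz":0},
])

```text
clock: 12.88
ee_pos: [0.4276, 0.2534, 0.1528]
tcp_rot: [[0.951, 0.169, 0.259], [0.165, -0.986, 0.038], [0.262, 0.007, -0.965]]
wrist_force: [-0.2, -0.4, -2.8]
finger_gap: 0.246
grasp_force: 60.0
```

```bash
python3 - <<'E'
from pl import *
o=rec();m,Rm=mal(o);print('rel cap:',np.array([xs,ys,n])@(m-C)*1000,'ang',np.degrees(np.arccos(Rm[:,2]@n)))
a,d=camera('scene');save('s5',cv2.resize(a[90:200,270:410],None,fx=5,fy=5,interpolation=2))
E
```

```text
clock 12.875 [0.4276 0.2534 0.1528] q [ 0.9688  0.1241 -0.7011  0.3512 -0.592   0.4952] F [-0.2017 -0.3826 -2.8405]
rel cap: [ 6.1931 -5.3926 13.38  ] ang 0.4709185185306712
```

View pics/s5.png

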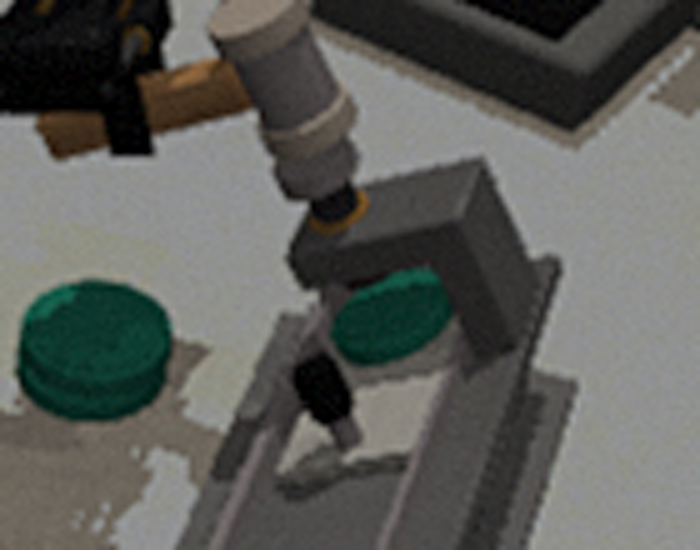

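The mallet face at (310,115) is centred and square over the cap at (320,165), about 12 mm off. Striking now.

Request:
jog_arm([
  {"hand":-1,"x":5,"y":0,"z":19.5,"rx":0,"ry":0,"rz":0},
  {"hand":-1,"x":3.8,"y":0,"z":14.5,"rx":0,"ry":0,"rz":0},
])

```text
clock: 13.18
ee_pos: [0.4457, 0.2588, 0.1248]
tcp_rot: [[0.949, 0.172, 0.263], [0.166, -0.985, 0.044], [0.267, 0.002, -0.964]]
wrist_force: [-6.1, -0.2, 5.3]
finger_gap: 0.248
grasp_force: 60.0
```

```bash
python3 - <<'E'
from pl import *
o=rec();m,Rm=mal(o);print('rel cap:',np.array([xs,ys,n])@(m-C)*1000,'ang',np.degrees(np.arccos(Rm[:,2]@n)))
print('F along n',o['wrist_force']@n,o['wrist_torque'])
E
```

```text
clock 13.175 [0.4457 0.2588 0.1248] q [ 0.9333  0.1902 -0.7209  0.3998 -0.4969  0.4734] F [-6.072  -0.1924  5.3145]
rel cap: [  8.554   -3.0739 -19.7556] ang 0.41134396288722025
F along n 7.608955352261287 [-0.1107  1.5517  0.1283]
```

Request:
jog_arm([
  {"hand":-1,"x":1.5,"y":0,"z":5,"rx":0,"ry":0,"rz":0},
])

```text
clock: 13.3
ee_pos: [0.4474, 0.2587, 0.1197]
tcp_rot: [[0.95, 0.172, 0.262], [0.167, -0.985, 0.042], [0.265, 0.004, -0.964]]
wrist_force: [-16.1, 1.4, 6.5]
finger_gap: 0.249
grasp_force: 60.0
```

```bash
python3 - <<'E'
from pl import *
o=rec();m,Rm=mal(o);print('rel cap:',np.array([xs,ys,n])@(m-C)*1000,'F along n',o['wrist_force']@n,o['wrist_torque'])
E
```

```text
clock 13.3 [0.4474 0.2587 0.1197] q [ 0.9284  0.2007 -0.7247  0.4066 -0.4846  0.4702] F [-16.0875   1.4361   6.5277]
rel cap: [  7.457   -3.4224 -25.1751] F along n 13.449881275315104 [0.3894 4.0423 0.5721]
```

That gives about 15.6 N along the stroke, more than the 11 N spring at the bottom, so it is bottomed. Lifting off along the stroke axis.

Request:
jog_arm([
  {"hand":-1,"x":-5,"y":0,"z":-19,"rx":0,"ry":0,"rz":0},
  {"hand":-1,"x":-7,"y":0,"z":-25,"rx":0,"ry":0,"rz":0},
  {"hand":-1,"x":-7,"y":0,"z":-25,"rx":0,"ry":0,"rz":0},
  {"hand":-1,"x":-6,"y":0,"z":-23,"rx":0,"ry":0,"rz":0},
  {"hand":-1,"x":0,"y":0,"z":0,"rx":0,"ry":0,"rz":0},
])

```text
clock: 13.92
ee_pos: [0.3998, 0.2513, 0.203]
tcp_rot: [[0.949, 0.172, 0.263], [0.166, -0.985, 0.045], [0.267, 0.001, -0.964]]
wrist_force: [0.0, 0.8, -1.6]
finger_gap: 0.248
grasp_force: 60.0
```

```bash
python3 - <<'E'
from pl import *
o=rec();m,Rm=mal(o);print(m)
a,d=camera('wrist');P=cloud('wrist',d);b,ds=camera('scene');save('s6',b)
L=(P-m)@Rm*1000
k=(abs(L[:,:,0])<30)&(abs(L[:,:,1])<30)&(L[:,:,2]>65)&(L[:,:,2]<90)
q=P[k];c0=q.mean(0);nn=np.linalg.svd((q-c0)[::20],full_matrices=False)[2][2];nn*=np.sign(nn[2])
print('head top normal in predicted mallet frame',Rm.T@nn,'centre',np.median(L[k],0))
# cap height and knob/sled check from scene
Lc=(cloud('scene',ds)-C)@np.array([xs,ys,n]).T*1000
kk=(abs(Lc[:,:,0]-2)<22)&(abs(Lc[:,:,1]+4)<22)&(abs(Lc[:,:,2])<30);print('cap n p90',np.percentile(Lc[kk][:,2],[50,90]))
p,R=tcp(Mp,np.array([.587,-.211,.03]));print(p);plan(p+[0,0,.12],R,13)
E
```

```text
clock 13.925 [0.3998 0.2513 0.203 ] q [ 1.0326  0.0154 -0.6625  0.3057 -0.738   0.5004] F [ 0.0493  0.8015 -1.6111]
[0.4857 0.2664 0.2274]
head top normal in predicted mallet frame [-0.0067  0.0017  1.    ] centre [ 3.4368  1.2662 77.4554]
cap n p90 [-3.2033 -0.2517]
[ 0.4994 -0.2156  0.0527]
rot/row [-0.     -0.0402  0.0093]
[ 0.8 36.6  2.6]
[ 1.2 36.6  2.6]
[ 1.7 36.6  2.5]
[ 2.1 36.6  2.4]
[ 2.6 36.5  2.3]
[ 3.  36.5  2.2]
[ 3.4 36.5  2.1]
[ 3.8 36.4  2. ]
[ 4.2 36.4  1.8]
[ 4.7 36.4  1.6]
[ 5.  36.3  1.4]
[ 5.4 36.3  1.2]
[ 5.8 36.2  1. ]
```

Request:
jog_arm([
  {"hand":-1,"x":1,"y":36.5,"z":2.5,"rx":0,"ry":-0.04,"rz":0.009},
  {"hand":-1,"x":1,"y":36.5,"z":2.5,"rx":0,"ry":-0.04,"rz":0.009},
  {"hand":-1,"x":1.5,"y":36.5,"z":2.5,"rx":0,"ry":-0.04,"rz":0.009},
  {"hand":-1,"x":2,"y":36.5,"z":2.5,"rx":0,"ry":-0.04,"rz":0.009},
  {"hand":-1,"x":2.5,"y":36.5,"z":2.5,"rx":0,"ry":-0.04,"rz":0.009},
])

```text
clock: 14.65
ee_pos: [0.4377, 0.0699, 0.1886]
tcp_rot: [[0.99, 0.127, 0.062], [0.126, -0.992, 0.01], [0.063, -0.002, -0.998]]
wrist_force: [0.5, 0.3, -2.4]
finger_gap: 0.251
grasp_force: 60.0
```

Request:
jog_arm([
  {"hand":-1,"x":3,"y":36.5,"z":2,"rx":0,"ry":-0.04,"rz":0.009},
  {"hand":-1,"x":3.5,"y":36.5,"z":2,"rx":0,"ry":-0.04,"rz":0.009},
  {"hand":-1,"x":4,"y":36.5,"z":2,"rx":0,"ry":-0.04,"rz":0.009},
  {"hand":-1,"x":4,"y":36.5,"z":2,"rx":0,"ry":-0.04,"rz":0.009},
  {"hand":-1,"x":4.5,"y":36.5,"z":1.5,"rx":0,"ry":-0.04,"rz":0.009},
])

```text
clock: 15.28
ee_pos: [0.4765, -0.1096, 0.1779]
tcp_rot: [[0.987, 0.082, -0.137], [0.081, -0.997, -0.01], [-0.137, -0.001, -0.991]]
wrist_force: [0.3, -0.2, -1.9]
finger_gap: 0.251
grasp_force: 60.0
```

Request:
jog_arm([
  {"hand":-1,"x":5,"y":36,"z":1.5,"rx":0,"ry":-0.04,"rz":0.009},
  {"hand":-1,"x":5.5,"y":36,"z":1,"rx":0,"ry":-0.04,"rz":0.009},
  {"hand":-1,"x":6,"y":36,"z":1,"rx":0,"ry":-0.04,"rz":0.009},
  {"hand":-1,"x":0,"y":0,"z":0,"rx":0,"ry":0,"rz":0},
  {"hand":-1,"x":0,"y":0,"z":0,"rx":0,"ry":0,"rz":0},
])

```text
clock: 15.9
ee_pos: [0.4996, -0.2144, 0.1718]
tcp_rot: [[0.966, 0.056, -0.253], [0.053, -0.998, -0.018], [-0.253, 0.004, -0.967]]
wrist_force: [0.1, -0.2, -2.3]
finger_gap: 0.248
grasp_force: 60.0
```

```bash
python3 - <<'E'
from pl import *
o=rec();m,Rm=mal(o);print(m,Rm[:,2])
a,d=camera('wrist');P=cloud('wrist',d)
L=(P-m)@Rm*1000
k=(abs(L[:,:,0])<30)&(abs(L[:,:,1])<30)&(L[:,:,2]>65)&(L[:,:,2]<90)
q=P[k];c0=q.mean(0);nn=np.linalg.svd((q-c0)[::20],full_matrices=False)[2][2];print('top normal',nn*np.sign(nn[2]),np.percentile(q,[2,98],axis=0))
p,R=tcp(Mp,np.array([.587,-.211,.012]));plan(p,R,5)
E
```

```text
clock 15.9 [ 0.4996 -0.2144  0.1718] q [-0.0843  0.4128 -0.1231  0.0407 -1.2883  1.694 ] F [ 0.07   -0.2206 -2.3399]
[ 0.5871 -0.2095  0.149 ] [ 0.0002 -0.0004  1.    ]
top normal [-0.009  -0.0001  1.    ] [[ 0.5664 -0.2289  0.2235]
 [ 0.6109 -0.1858  0.23  ]]
rot/row [ 0.0002 -0.0002  0.0008]
[ 6.9  0.2 26.7]
[ 6.9  0.2 26.7]
[ 6.9  0.2 26.7]
[ 6.9  0.2 26.7]
[ 6.9  0.2 26.7]
```

Request:
jog_arm([
  {"hand":-1,"x":7,"y":0,"z":26.5,"rx":0,"ry":0,"rz":0},
  {"hand":-1,"x":7,"y":0,"z":26.5,"rx":0,"ry":0,"rz":0},
  {"hand":-1,"x":7,"y":0,"z":26.5,"rx":0,"ry":0,"rz":0},
  {"hand":-1,"x":7,"y":0,"z":26.5,"rx":0,"ry":0,"rz":0},
  {"hand":-1,"x":7,"y":0,"z":26.5,"rx":0,"ry":0,"rz":0},
])

```text
clock: 16.58
ee_pos: [0.501, -0.214, 0.0359]
tcp_rot: [[0.967, 0.058, -0.249], [0.055, -0.998, -0.019], [-0.25, 0.005, -0.968]]
wrist_force: [-0.3, -1.6, -2.6]
finger_gap: 0.247
grasp_force: 60.0
```

Request:
jog_arm([
  {"hand":-1,"x":1,"y":0,"z":3,"rx":0,"ry":0,"rz":0},
  {"hand":-1,"x":0.5,"y":0,"z":2,"rx":0,"ry":0,"rz":0},
])

```text
clock: 16.82
ee_pos: [0.5018, -0.2147, 0.0318]
tcp_rot: [[0.967, 0.058, -0.249], [0.055, -0.998, -0.019], [-0.25, 0.005, -0.968]]
wrist_force: [0.4, -0.2, -2.5]
finger_gap: 0.244
grasp_force: 60.0
```

Request:
jog_arm([
  {"hand":-1,"x":0.5,"y":0,"z":2,"rx":0,"ry":0,"rz":0},
  {"hand":-1,"x":0.5,"y":0,"z":2,"rx":0,"ry":0,"rz":0},
  {"hand":-1,"x":0,"y":0,"z":0,"rx":0,"ry":0,"rz":0},
])

```text
clock: 17.2
ee_pos: [0.501, -0.215, 0.0271]
tcp_rot: [[0.967, 0.056, -0.25], [0.053, -0.998, -0.019], [-0.251, 0.005, -0.968]]
wrist_force: [0.5, 0.4, -1.5]
finger_gap: 0.245
grasp_force: 60.0
```

Request:
jog_arm([
  {"hand":-1,"x":0.3,"y":0,"z":1,"rx":0,"ry":0,"rz":0},
  {"hand":-1,"x":0,"y":0,"z":0,"rx":0,"ry":0,"rz":0},
])

```text
clock: 17.45
ee_pos: [0.5009, -0.215, 0.0257]
tcp_rot: [[0.966, 0.056, -0.251], [0.053, -0.998, -0.019], [-0.251, 0.004, -0.968]]
wrist_force: [-0.0, 0.6, -2.1]
finger_gap: 0.248
grasp_force: 60.0
```

Request:
jog_arm([
  {"hand":-1,"x":0.3,"y":0,"z":1,"rx":0,"ry":0,"rz":0},
  {"hand":-1,"x":0.3,"y":0,"z":1,"rx":0,"ry":0,"rz":0},
  {"hand":-1,"x":0,"y":0,"z":0,"rx":0,"ry":0,"rz":0},
])

```text
clock: 17.82
ee_pos: [0.501, -0.215, 0.0237]
tcp_rot: [[0.966, 0.057, -0.251], [0.054, -0.998, -0.019], [-0.251, 0.005, -0.968]]
wrist_force: [-1.7, 0.8, -1.2]
finger_gap: 0.244
grasp_force: 60.0
```

Request:
jog_arm([
  {"hand":-1,"x":0.3,"y":0,"z":1,"rx":0,"ry":0,"rz":0},
  {"hand":-1,"x":0.3,"y":0,"z":1,"rx":0,"ry":0,"rz":0},
  {"hand":-1,"x":0,"y":0,"z":0,"rx":0,"ry":0,"rz":0},
])

```text
clock: 18.2
ee_pos: [0.5007, -0.2152, 0.023]
tcp_rot: [[0.966, 0.057, -0.251], [0.054, -0.998, -0.019], [-0.252, 0.005, -0.968]]
wrist_force: [-4.4, 0.6, 7.4]
finger_gap: 0.246
grasp_force: 60.0
```

```bash
python3 - <<'E'
from pl import *
for i in range(3):
    a,d=camera('wrist');o=get_obs();print(o['ee_pos'],o['wrist_force'],o['wrist_torque'])
P=cloud('wrist',d);k=(abs(P[:,:,0]-.588)<.02)&(abs(P[:,:,1]+.211)<.02)&(P[:,:,2]>.065)&(P[:,:,2]<.11);print(np.median(P[k],0))
E
```

```text
[ 0.5008 -0.2152  0.0229] [-2.7846  1.6288  7.6465] [0.2234 0.7627 0.0104]
[ 0.5007 -0.2152  0.0229] [-4.4924  1.2183  7.0535] [ 0.2552  0.7477 -0.0226]
[ 0.5007 -0.2152  0.0229] [-2.8349  0.8497  6.5188] [ 0.2578  0.7318 -0.0099]
[ 0.5918 -0.2098  0.0801]
```

Request:
jog_arm([
  {"hand":-1,"x":-0.2,"y":0,"z":-0.8,"rx":0,"ry":0,"rz":0},
  {"hand":0.6,"x":0,"y":0,"z":0,"rx":0,"ry":0,"rz":0},
  {"hand":0.6,"x":0,"y":0,"z":0,"rx":0,"ry":0,"rz":0},
  {"hand":0.6,"x":0,"y":0,"z":0,"rx":0,"ry":0,"rz":0},
  {"hand":0.6,"x":0,"y":0,"z":0,"rx":0,"ry":0,"rz":0},
], squeeze=10)

```text
clock: 18.98
ee_pos: [0.5012, -0.215, 0.0222]
tcp_rot: [[0.966, 0.057, -0.25], [0.054, -0.998, -0.019], [-0.251, 0.005, -0.968]]
wrist_force: [-1.0, -0.4, -0.2]
finger_gap: 0.622
grasp_force: 0.0
```

Request:
jog_arm([
  {"hand":0.6,"x":0,"y":0,"z":0,"rx":0,"ry":0,"rz":0},
  {"hand":0.6,"x":-5,"y":0,"z":-20,"rx":0,"ry":0,"rz":0},
  {"hand":0.6,"x":-10,"y":0,"z":-40,"rx":0,"ry":0,"rz":0},
  {"hand":0.6,"x":-10,"y":0,"z":-40,"rx":0,"ry":0,"rz":0},
  {"hand":0.6,"x":-10,"y":0,"z":-40,"rx":0,"ry":0,"rz":0},
])

```text
clock: 19.6
ee_pos: [0.5022, -0.2143, 0.168]
tcp_rot: [[0.966, 0.056, -0.251], [0.054, -0.998, -0.019], [-0.251, 0.004, -0.968]]
wrist_force: [1.1, -0.0, -0.1]
finger_gap: 0.798
grasp_force: 0.0
```

Request:
jog_arm([
  {"hand":0.6,"x":-40,"y":0,"z":-30,"rx":0,"ry":0,"rz":0},
  {"hand":0.6,"x":-30,"y":0,"z":-10,"rx":0,"ry":0,"rz":0},
  {"hand":0.6,"x":0,"y":0,"z":0,"rx":0,"ry":0,"rz":0},
  {"hand":0.6,"x":0,"y":0,"z":0,"rx":0,"ry":0,"rz":0},
])

```text
clock: 20.1
ee_pos: [0.4448, -0.2172, 0.2226]
tcp_rot: [[0.966, 0.056, -0.251], [0.054, -0.998, -0.018], [-0.251, 0.004, -0.968]]
wrist_force: [-0.1, -0.1, -0.2]
finger_gap: 0.802
grasp_force: 0.0
```

```bash
python3 - <<'E'
from pl import *
rec()
a,d=camera('top');P=cloud('top',d);b,_=camera('scene')
v,u=np.mgrid[0:420,0:560];T0=np.load('top.npz')['im']
q=P[(P[:,:,2]>.065)&(P[:,:,2]<.1)&(u>340)&(u<390)&(v>160)&(v<205)];print('head',len(q),q.mean(0),np.percentile(q,[3,97],axis=0))
save('end',np.hstack([a[100:310,110:480],b[90:350,190:400][:210]]))
E
```

```text
clock 20.1 [ 0.4448 -0.2172  0.2226] q [-0.0978  0.2869 -0.179   0.0437 -1.3556  1.7098] F [-0.1148 -0.0881 -0.1722]
head 57 [ 0.5755 -0.194   0.0792] [[ 0.5667 -0.2021  0.0672]
 [ 0.5828 -0.1852  0.0861]]
```

View pics/end.png

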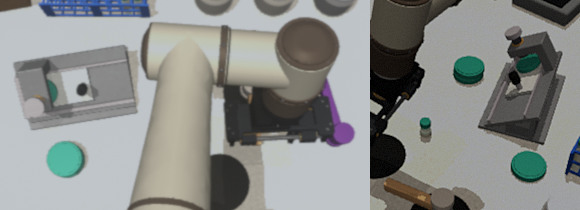

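The top half shows the sled home, with the knob at (82,90) and the cap up at (35,105). The lids haven't moved. The scene half shows the mallet standing at (440,200). One numeric check, then I hand in.

```bash
python3 - <<'E'
from pl import *
a,d=camera('scene');P=cloud('scene',d)
q=P[(P[:,:,2]>.072)&(P[:,:,2]<.09)&(abs(P[:,:,0]-.587)<.035)&(abs(P[:,:,1]+.21)<.035)];print(len(q),np.percentile(q,[3,97],axis=0))
L=(P-C)@np.array([xs,ys,n]).T*1000
k=(abs(L[:,:,0]-2)<20)&(abs(L[:,:,1]+4)<20)&(abs(L[:,:,2])<30);print('cap n',np.percentile(L[k][:,2],[50,90]))
p=np.percentile(q,[3,97],axis=0).mean(0)
if abs(p[0]-.5857)<.03 and abs(p[1]+.211)<.03: print(ticket.sign_off())
E
```

```text
405 [[ 0.5723 -0.2319  0.0739]
 [ 0.6164 -0.188   0.0823]]
cap n [-2.9896  0.1145]
the job is handed in; nothing more can be done
None
```

The job is handed in, but the sign-off returned no verdict: the sled is home, the stamp was knocked to the bottom with the mallet and sprang back up, and the mallet stands released, about 9 mm off the pad's centre; the lids look unmoved, and nothing suggests the bottle or vial was touched.

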